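# Nip up the last clamp bolt of a filter holder with a flipped hex key

### The job

The hex key still stands by its long arm in the filter holder bolt it has just run down. Pull it out, flip it so that its short arm sits right down in the same bolt, and use the long arm as the lever to tighten that bolt clockwise by about a quarter turn. Then take the key off, lay it flat in the steel tray, and leave everything else where it stands.

Things in the scene. Friction and masses are not known exactly. Their poses are not given: they have to be found in the camera images.
- key_long_mid (a point): Dark steel L-shaped hex key, bar 12 mm across flats, long arm 170 mm, short arm 57 mm overall, about 0.2 kg. Point on the long arm's axis, 80 mm from its free end. Axes of every key point: z along the long arm towards the elbow, x from the elbow out along the short arm; flats of the bar face +y and -y. At first z points up, leaning up to 8 degrees. Centre of mass 25 mm from here towards the elbow.
- key_long_end (a point): Free end of the key's long arm, on its axis.
- key_elbow (a point): Elbow of the key: where the axes of its two arms meet, 164 mm along the long arm from its free end.
- key_short_end (a point): Free end of the key's short arm, on its axis, 51 mm from the elbow point.
- bolt_mouth (a point): Middle of the socket's mouth of the bolt to tighten, in which the key first stands. Head 24 mm across, 16 mm high, on the holder's top plate; hexagon socket opening up, 14 mm deep, about 1 mm (5 degrees each way) of play, small lead-in. z up, x towards a corner of the hexagon: the key's x (long arm in) or its z (short arm in) must lie along it or at a multiple of 60 degrees. Turns with the bolt.
- bolt (a joint): Turn of that bolt, rad, 0 at the start, growing as it is tightened (clockwise from above). Stiff: it takes about 0.9 N m to turn, and stays where it is left. A quarter turn is 1.57.
- filter_holder: Stainless filter holder: two clamped discs 184 mm across on three short legs, does not move; origin on the bench under its middle. Top plate at 91 mm, hose barb in its middle up to 142 mm. The bolt to tighten is in its +y direction, 72 mm from the middle, the other three, alike and tight, at +x, -x and -y (heads up to 107 mm).
- tray: Shallow steel instrument tray on the bench, 200 mm along its x by 280 mm along its y, rim 19 mm high, floor 2 mm thick; heavy, does not move. Origin on the bench under its middle.
- reagent_bottle: Bystander: glass bottle 60 mm across, 125 mm tall, origin at its foot.
- dish_stack: Bystander: stack of three clear culture dishes, 92 mm across, 46 mm tall, origin at its foot.
Things that resemble listed ones, but are neither listed nor needed, are in the scene too. Of the things shaped like the part that bears key_long_mid, the dark steel one is meant.

How it is judged:
By the outcome, as a careful person would: the job done as asked, in the order asked, and still so for the second after the job is handed in, with the robot touching nothing.
It also fails if it takes over 64 s, if anything falls off the work surface, if the arm or the gripper's body presses on something with over 40 N, if the wrist force passes 120 N, or if a joint passes its speed limit or range.

### The arm

A 6-joint arm with a two-finger parallel gripper is mounted at the origin on the work surface. World frame = base frame: x ahead of the robot, y to its left, z up, the work surface at z = 0. Lengths are in m, angles in degrees, forces in N, time in s.
With the tool pointing down it reaches from about 0.25 to 0.725 m from the base axis. Payload 9.7 kg.
Tool frame: the origin (TCP) lies where the fingers leave the gripper's body, on its centre line; the fingertips stand 73 mm ahead of it and the grasp point (between the pads) lies 54 mm ahead of it; y points along the fingers, x is the direction in which the jaws open and shut, and the axes are right-handed (so a half turn about y gives the same grasp; the last joint's range is limited). The gripper opens to 85 mm and grips with 20 to 120 N. Pads are 22 mm wide; open, the fingers measure 114 mm over their backs; the gripper's body (76 mm by 85 mm) begins 54 mm behind the grasp point. The pads swing forward as they close: fully open they stand 13 mm farther back than shut.
Start: joints at [-73.167, 4.979, 10.078, 95.1, 0, 90], TCP at [0.159, -0.526, 0.304] pointing down, gripper open.
Joint ranges: [-179.16, 179.16], [-48.56, 103.87], [-65.8, 70.77], [-126.05, 130.52], [-82.76, 87.17], [-180, 180]. Speed limits (degrees/s): [127.2, 127.2, 147.25, 180, 180, 180].

### API

Orientations are given as [roll, pitch, yaw] about the fixed x, y, z axes, in that order (R = Rz(yaw) Ry(pitch) Rx(roll)).
In Python, from workcell import sensors, imaging, bot, models gives the robot as it stands.
- The arm moves only by the tool arm_command, never from a script. Its argument "rows" is one flat list of numbers, 7 for each row, row after row: the shift along the tool's x, y, z in cm, then the turn, a rotation vector about the tool's x, y, z in degrees, then the gripper's target within -1 to 1 (fully open at 1, half-way at 0, shut at -1). A call has 1 to 12 rows; each row is the pose to reach, as a shift and turn from the pose commanded when the call began, along the tool's axes at that moment; what a row does not reach only later rows make up. A row lasts 1/12 s, in which the tool goes at most 41.7 mm and 7.16 degrees, less where a joint would pass 70% of its speed; a pose out of reach is approached as far as the arm can. A call with a gripper value outside its range is refused whole. The fingers move at their own pace and stop on an object; "force" is the grip in N (left out, the last holds). Time passes only in rows, so rows that repeat a pose let the fingers close. It gives the time, the measured TCP pose, the force and the opening at its end, in the units of the state.
- sensors.get_obs(): the state, without advancing time (a new reading comes with each control period).
- imaging.camera(name): name is "side" or "top" or "wrist"; returns a dict with "pixels" (384x512x3 uint8, blue, green, red), "z_map" (384x512 float32, m along the optical axis (not along the pixel's ray), 0 where there is no reading), "camera_matrix" (3x3 intrinsics, pixels), "D" ([k1, k2, p1, p2, k3] as OpenCV has them; the pictures are not rectified), "world_from_camera" (4x4, takes a point from camera to world coordinates). Camera axes: x right, y up, looking along -z (the intrinsics and any distortion apply to the point x, -y, -z); pixel columns grow to the right and rows downward; lengths in m; the calibration is good to about 2 mm. A picture is of the moment at which its call begins.
- bot.job_done(): hands the job in, once; it reports no verdict.
Trained networks look in the newest picture that a camera, given by its name, has taken for a name from the list of things; names that differ only in an ending like _2 or _b are one class to them, and where a whole thing is asked for, a point or a joint stands for the part that bears it (a point fixed in the world has none). Each returns a list of dicts, best first, with "conf" (0 to 1); they miss things now and then, are a little off and sometimes report something else, mostly with a low value. They report only what shows in the picture. A call takes as long as a camera call. They do not tell look-alikes from the thing itself.
- models.search_frame(thing, camera): "extent" ([centre column, centre row, width, height] in pixels, round what is visible of it).
- models.spot_point(thing, camera): "location" ([column, row] in pixels: a listed point, or the origin of a listed thing).
The state is a dict: "time": time; "q": joint angles; "qd": joint speeds; "joint_efforts": joint torques, N m; "ee_pos": TCP position; "tcp_rot": TCP orientation; "wrist_force": force on the tool from outside, world axes, zero at the start; "torque": the same for the moment, N m; "opening": finger opening in m.
Only numpy, scipy, OpenCV 4.12 (cv2) and the standard library are available. Lean on these libraries where they do the work, as an engineer would, in place of code of your own. Each camera call takes 0.05 s, during which the arm holds its last target.

## Working session

There is one attempt and no reset: what is moved stays moved. The work goes in short steps, Python scripts to look and compute and a tool call to move; the robot and the scene stay as the last step left them, time stands still between calls to the robot, and variables do not carry over. Pictures are saved under pics/ and viewed, and the job is handed in when it is done.

Besides the shell and the picture viewer there is one more tool, called as name(argument=value, ...) on one line, values as JSON. arm_command: Moves the arm, as the interface text tells. Its arguments: {"type":"object","properties":{"rows":{"type":"array","items":{"type":"number"}},"force":{"type":"number"}},"required":["rows"]}

```bash
ls -la; mkdir -p pics; cat > h.py <<'E'
import numpy as np, cv2, sys
from workcell import sensors, imaging, bot, models
from scipy.spatial.transform import Rotation as R
def snap(n,fn=None):
    c=imaging.camera(n)
    if fn: cv2.imwrite('pics/'+fn,c['pixels'])
    return c
def ray(c,u,v):
    p=cv2.undistortPoints(np.array([[[u,v]]],float),c['camera_matrix'],np.array(c['D'],float))[0,0]
    return np.array([p[0],-p[1],-1.0])
def pt(c,u,v,d=None):
    if d is None:
        d=c['z_map'][int(round(v)),int(round(u))]
    T=c['world_from_camera']
    return T[:3,:3]@(ray(c,u,v)*d)+T[:3,3]
def cloud(c):
    h,w=c['z_map'].shape
    uu,vv=np.meshgrid(np.arange(w),np.arange(h))
    p=cv2.undistortPoints(np.stack([uu,vv],-1).reshape(-1,1,2).astype(float),c['camera_matrix'],np.array(c['D'],float)).reshape(h,w,2)
    d=c['z_map']
    P=np.stack([p[...,0]*d,-p[...,1]*d,-d],-1)
    T=c['world_from_camera']
    return P@T[:3,:3].T+T[:3,3]
def onz(c,u,v,z):
    T=c['world_from_camera'];r=T[:3,:3]@ray(c,u,v);o=T[:3,3]
    return o+r*(z-o[2])/r[2]
def proj(c,P):
    P=np.atleast_2d(P);T=c['world_from_camera']
    q=(P-T[:3,3])@T[:3,:3]; q=q*[1,-1,-1]
    return cv2.projectPoints(q.reshape(-1,1,3),np.zeros(3),np.zeros(3),c['camera_matrix'],np.array(c['D'],float))[0].reshape(-1,2)
E
python3 - <<'E'
from h import *
o=sensors.get_obs(); print(o)
for n in ['side','top','wrist']:
    c=snap(n,n+'0.png'); print(n,c['world_from_camera'].round(3).tolist())
    for t in ['key_long_mid','key_long_end','key_elbow','key_short_end','bolt_mouth','filter_holder','tray','reagent_bottle','dish_stack']:
        r=models.spot_point(t,n)
        print(t,[(x['location'],round(x['conf'],2)) for x in r][:4])
E
```

```text
total 12
drwxr-xr-x  3 agent agent 4096 Dec  7 15:34 .
drwxr-xr-x 23 root  root  4096 Dec  7 15:34 ..
drwxr-xr-x  2 agent agent 4096 Dec  7 15:34 pics
{'time': 0.0, 'q': array([-7.31663074e+01,  5.00996023e+00,  1.00335909e+01,  9.50999941e+01,
        7.51532108e-04,  9.00010701e+01]), 'qd': array([-0.08374337, -0.00841518, -0.01947691, -0.03935077, -0.00069924,
       -0.06897633]), 'joint_efforts': array([ 1.12151567e-03, -5.20392573e+01,  4.64800072e+01,  1.63774652e-02,
       -1.08613360e-04,  2.06911454e-05]), 'ee_pos': array([ 0.15923846, -0.52629489,  0.30318622]), 'tcp_rot': array([-8.99992499e+01,  7.63634408e-02, -7.31673775e+01]), 'wrist_force': array([ 0.39889001, -0.02919802,  0.18814453]), 'torque': array([0.03480253, 0.04533001, 0.01692098]), 'opening': 0.08522552915287729}
side [[-0.984, 0.106, -0.142, 0.304], [-0.176, -0.513, 0.84, 1.167], [0.017, 0.852, 0.524, 0.904], [0.0, 0.0, 0.0, 1.0]]
key_long_mid [([228.3, 181.8], 0.84), ([184.7, 239.4], 0.71), ([300.2, 248.9], 0.57)]
key_long_end [([319.3, 239.5], 0.75), ([176.7, 258.0], 0.52)]
key_elbow [([273.2, 255.6], 0
[... 583 characters left out ...]
 [([281.4, 168.2], 0.51), ([279.5, 260.1], 0.49)]
key_elbow [([282.0, 138.4], 0.75), ([247.5, 221.3], 0.62), ([286.8, 164.1], 0.51), ([376.1, 196.7], 0.49)]
key_short_end [([282.9, 123.0], 0.6), ([303.9, 164.8], 0.57)]
bolt_mouth [([281.0, 167.4], 0.53), ([370.0, 154.9], 0.28)]
filter_holder [([294.3, 182.8], 0.85)]
tray [([165.9, 197.5], 0.69), ([278.6, 166.1], 0.25)]
reagent_bottle [([375.0, 197.3], 0.79)]
dish_stack [([369.2, 154.0], 0.67)]
wrist [[0.289, 0.923, 0.254, 0.222], [-0.957, 0.278, 0.077, -0.508], [0.0, -0.266, 0.964, 0.374], [0.0, 0.0, 0.0, 1.0]]
key_long_mid []
key_long_end []
key_elbow []
key_short_end []
bolt_mouth []
filter_holder []
tray []
reagent_bottle []
dish_stack []
```

View images.

View pics/side0.png

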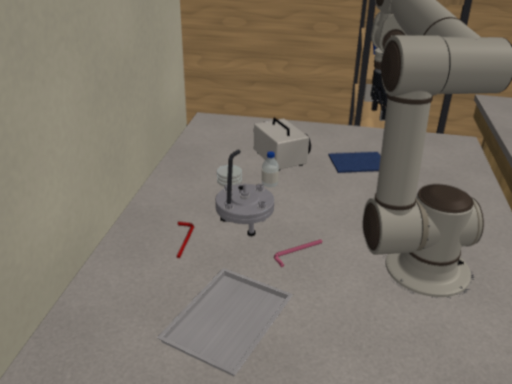

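View pics/top0.png

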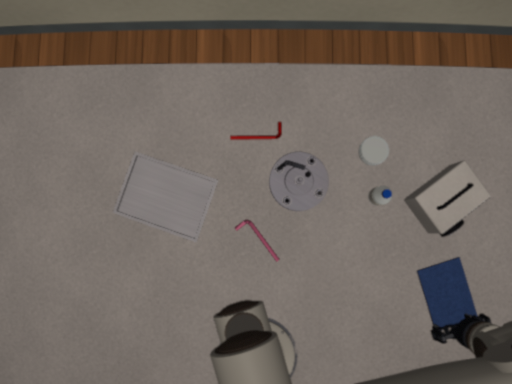

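```bash
python3 - <<'E'
import cv2
a=cv2.imread('pics/top0.png')[110:280,230:400]; cv2.imwrite('pics/top0c.png',cv2.resize(a,None,fx=3.5,fy=3.5,interpolation=cv2.INTER_CUBIC))
a=cv2.imread('pics/side0.png')[130:290,150:350]; cv2.imwrite('pics/side0c.png',cv2.resize(a,None,fx=3.7,fy=3.7,interpolation=cv2.INTER_CUBIC))
E
```

```text
(no output)
```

View pics/top0c.png

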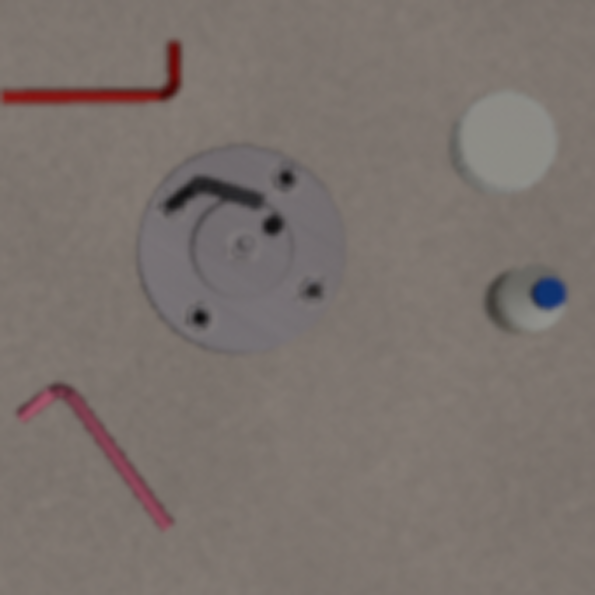

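View pics/side0c.png

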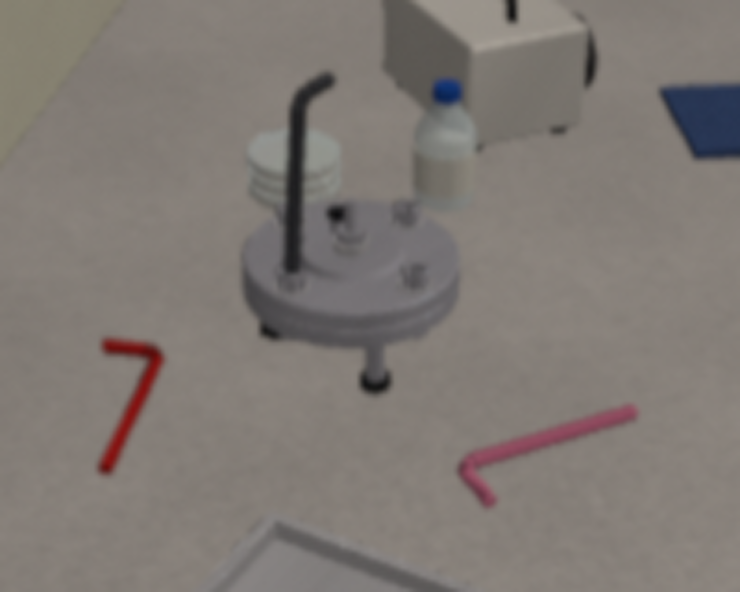

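```bash
python3 - <<'E'
from h import *
for n in ['top','side']:
    c=snap(n); P=cloud(c); g=c['pixels'].astype(int)
    np.savez('pics/'+n+'0.npz',**{k:np.array(v) for k,v in c.items()})
    m=(c['z_map']>0)&(P[...,2]>0.112)&(P[...,2]<0.3)
    # region near holder
    m&=(P[...,0]>0.3)&(P[...,0]<0.6)&(abs(P[...,1]+.1)<.17)
    Q=P[m]; col=g[m].mean(1)
    k=col<75
    print(n,m.sum(),k.sum())
    Q=Q[k]
    for q in Q[np.argsort(Q[:,2])][::max(1,len(Q)//40)]: print(q.round(4))
    # plate
    pl=(P[...,2]>.085)&(P[...,2]<.097)&(P[...,0]>.3)&(P[...,0]<.6)&(abs(P[...,1]+.1)<.17)
    A=P[pl]; print('plate',A.min(0).round(3),A.max(0).round(3),np.median(A,0).round(3))
    print('holder', [ (onz(c,*x['location'],0.0).round(3),x['conf']) for x in models.spot_point('filter_holder',n)])
    print('tray', [ (onz(c,*x['location'],0.0).round(3),x['conf']) for x in models.spot_point('tray',n)])
E
```

```text
top 203 151
[ 0.5767 -0.1547  0.1124]
[ 0.5704 -0.1515  0.1142]
[ 0.5825 -0.1484  0.1145]
[ 0.5733 -0.1423  0.1153]
[ 0.5731 -0.1452  0.1165]
[ 0.5762 -0.1572  0.117 ]
[ 0.579  -0.1421  0.1177]
[ 0.582  -0.145   0.1186]
[ 0.5997 -0.0605  0.1201]
[ 0.5933 -0.0605  0.122 ]
[ 0.5961 -0.0604  0.1238]
[ 0.5955 -0.0625  0.1492]
[ 0.5887 -0.0711  0.1558]
[ 0.5897 -0.0676  0.17  ]
[ 0.5906 -0.0671  0.184 ]
[ 0.5946 -0.0666  0.1959]
[ 0.5898 -0.0689  0.2093]
[ 0.5889 -0.0714  0.2158]
[ 0.5867 -0.0763  0.2309]
[ 0.5878 -0.073   0.2422]
[ 0.5928 -0.0729  0.2455]
[ 0.5786 -0.1053  0.2496]
[ 0.5973 -0.078   0.2523]
[ 0.5863 -0.0888  0.2527]
[ 0.5836 -0.1185  0.2535]
[ 0.5861 -0.1022  0.2543]
[ 0.5887 -0.0806  0.2549]
[ 0.5806 -0.1103  0.2553]
[ 0.5886 -0.0751  0.2556]
[ 0.5805 -0.0967  0.2556]
[ 0.575  -0.1156  0.2561]
[ 0.5804 -0.1129  0.2564]
[ 0.594  -0.094   0.2566]
[ 0.5858 -0.1074  0.257 ]
[ 0.5884 -0.0993  0.2573]
[ 0.5911 -0.0966  0.2577]
[ 0.5776 -0.1236  0.2578]
[ 0.5802 -0.1074  0.258 ]
[ 0.5829 -0.1073  0.2583]
[ 0.5775 -0.1208  0.2584]
[ 0.5801 -0.1181  0.2587]
[ 0.5828 -0.1127  0.25
[... 1072 characters left out ...]
  0.2039]
[ 0.5965 -0.063   0.2105]
[ 0.5909 -0.0648  0.2135]
[ 0.5883 -0.0664  0.2162]
[ 0.5922 -0.0707  0.2201]
[ 0.5942 -0.0666  0.2253]
[ 0.5915 -0.0684  0.2312]
[ 0.5918 -0.0697  0.2338]
[ 0.587  -0.0747  0.2383]
[ 0.5869 -0.0745  0.2416]
[ 0.5869 -0.0745  0.2449]
[ 0.5924 -0.0732  0.2482]
[ 0.5903 -0.0767  0.2499]
[ 0.5964 -0.0777  0.2519]
[ 0.5882 -0.0809  0.2545]
[ 0.5934 -0.0778  0.2555]
[ 0.5845 -0.0776  0.2565]
[ 0.5894 -0.073   0.2582]
[ 0.5761 -0.1071  0.2591]
[ 0.5803 -0.0987  0.2594]
[ 0.5836 -0.087   0.2616]
plate [ 0.468 -0.215  0.085] [ 0.6   -0.03   0.097] [ 0.535 -0.094  0.092]
holder [(array([ 0.547, -0.125, -0.   ]), 0.98)]
tray [(array([ 0.515,  0.313, -0.   ]), 0.71)]
```

```bash
cat >> h.py <<'E'
def tilt(azd,th,cam_up=True):
    """tool y: az azd horizontally, th deg below horizon; tool z on the upper/forward side"""
    a=np.radians(azd);t=np.radians(th)
    y=np.array([np.cos(t)*np.cos(a),np.cos(t)*np.sin(a),-np.sin(t)])
    z=np.array([np.sin(t)*np.cos(a),np.sin(t)*np.sin(a),np.cos(t)])
    return np.stack([np.cross(y,z),y,z],1)
def state():
    o=sensors.get_obs(); return np.array(o['ee_pos']),R.from_euler('xyz',o['tcp_rot'],degrees=True).as_matrix(),o
def go(pos,Rt,verbose=True):
    p,R0,o=state()
    s=R0.T@(np.array(pos)-p)*100; w=R.from_matrix(R0.T@Rt).as_rotvec(degrees=True)
    print('shift cm',s.round(2),'rot deg',w.round(2),'rows',max(np.linalg.norm(s)/4.17,np.linalg.norm(w)/7.16).round(1))
    return s,w
E
python3 - <<'E'
from h import *
c=snap('wrist');print(c['camera_matrix'],c['D'])
p,R0,o=state(); T=c['world_from_camera']; print('cam in tool',(R0.T@(T[:3,3]-p)).round(4),(R0.T@T[:3,:3]).round(3))
go([.57,-.08,.43],tilt(-105,90))
go([.45,-.25,.45],tilt(-60,90))
E
```

```text
[[274.49172669   0.         262.57665845]
 [  0.         274.49172669 194.26012221]
 [  0.           0.           1.        ]] [-0.03227841  0.          0.          0.          0.        ]
cam in tool [ 0.0007 -0.0699  0.0658] [[ 1.     0.001 -0.   ]
 [-0.     0.266 -0.964]
 [-0.001  0.964  0.266]]
shift cm [-30.84 -12.61  52.24] rot deg [  0.   121.83  -0.  ] rows 17.0
shift cm [-18.04 -14.61  35.83] rot deg [-0.   76.83 -0.  ] rows 10.7
```

arm_command(rows=[0,-12,4,0,7,0,1,0,-12.6,8,0,14,0,1,-4,-14.6,12,0,21,0,1,-18,-14.6,36,0,77,0,1,-18,-14.6,36,0,77,0,1,-18,-14.6,36,0,77,0,1,-18,-14.6,36,0,77,0,1,-18,-14.6,36,0,77,0,1,-18,-14.6,36,0,77,0,1,-18,-14.6,36,0,77,0,1,-18,-14.6,36,0,77,0,1,-18,-14.6,36,0,77,0,1], force=60)

```text
time: 2.85
ee_pos: [0.325, -0.3675, 0.4448]
tcp_rot: [-90.3, 4.2, -140.3]
wrist_force: [-0.0, -0.5, 0.4]
opening: 0.0856
```

```bash
python3 - <<'E'
from h import *
p,R0,o=state(); print(o['time'],p,o['tcp_rot'],o['q'].round(2).tolist())
go([.57,-.08,.43],tilt(-105,90))
E
```

```text
2.85 [ 0.32502392 -0.36745158  0.44476208] [ -90.28795357    4.19976053 -140.28426111] [-50.32, 2.94, 24.15, 111.5, 4.2, 179.94]
shift cm [-37.     4.23  -6.44] rot deg [ 2.27 54.7  -3.74] rows 9.1
```

arm_command(rows=[-13,2,-2,0,-85,0,1,-13,2,-2,0,-85,0,1,-13,2,-2,0,-85,0,1,-13,2,-2,0,-85,0,1,-13,2,-2,0,-85,0,1,-13,2,-2,0,-85,0,1,-13,2,-2,0,-85,0,1,-13,2,-2,0,-85,0,1,-13,2,-2,0,-85,0,1,-13,2,-2,0,-85,0,1,-13,2,-2,0,-85,0,1,-13,2,-2,0,-85,0,1])

```text
time: 3.85
ee_pos: [0.4125, -0.2686, 0.4341]
tcp_rot: [-85.9, 0.6, -54.9]
wrist_force: [-0.1, -0.2, 0.1]
opening: 0.0854
```

```bash
python3 - <<'E'
from h import *
p,R0,o=state(); print(o['time'],p,o['tcp_rot'],o['q'].round(2).tolist())
go([.55,-.09,.43],tilt(-105,90))
E
```

```text
3.85 [ 0.4125188  -0.2686368   0.43413428] [-85.904992     0.62337046 -54.93639433] [-34.82, 1.54, 21.41, 109.05, 4.06, 110.17]
shift cm [-6.72  2.02 21.43] rot deg [ -1.06 139.96  -5.28] rows 19.6
```

arm_command(rows=[-3,0,10,0,-85,0,1,-3,0,10,0,-85,0,1,-3,0,10,0,-85,0,1,-3,0,10,0,-85,0,1,-3,0,10,0,-85,0,1,-3,0,10,0,-85,0,1,-3,0,10,0,-85,0,1,-3,0,10,0,-85,0,1,-3,0,10,0,-85,0,1,-3,0,10,0,-85,0,1,-3,0,10,0,-85,0,1,-3,0,10,0,-85,0,1])

```text
time: 4.85
ee_pos: [0.4775, -0.1873, 0.4416]
tcp_rot: [-89.0, -4.0, 30.0]
wrist_force: [0.0, 0.5, -0.5]
opening: 0.0857
```

```bash
python3 - <<'E'
from h import *
p,R0,o=state(); print(o['time'],p,o['tcp_rot'],o['q'].round(2).tolist())
go([.55,-.09,.43],tilt(-105,90))
E
```

```text
4.85 [ 0.47751442 -0.18727486  0.44159741] [-89.01918699  -4.02675758  30.00800114] [-22.99, 4.19, 25.08, 109.25, 3.81, 37.02]
shift cm [11.03  2.02  4.76] rot deg [   4.26 -134.89    3.12] rows 18.9
```

arm_command(rows=[11,2,4.8,4.3,-134.9,3.1,1,11,2,4.8,4.3,-134.9,3.1,1,11,2,4.8,4.3,-134.9,3.1,1,11,2,4.8,4.3,-134.9,3.1,1,11,2,4.8,4.3,-134.9,3.1,1,11,2,4.8,4.3,-134.9,3.1,1,11,2,4.8,4.3,-134.9,3.1,1,11,2,4.8,4.3,-134.9,3.1,1,11,2,4.8,4.3,-134.9,3.1,1,11,2,4.8,4.3,-134.9,3.1,1,11,2,4.8,4.3,-134.9,3.1,1,11,2,4.8,4.3,-134.9,3.1,1])

```text
time: 5.85
ee_pos: [0.5502, -0.0903, 0.4301]
tcp_rot: [-90.9, -1.7, 116.0]
wrist_force: [-0.2, -0.6, -0.2]
opening: 0.0853
```

```bash
python3 - <<'E'
from h import *
p,R0,o=state(); print(o['time'],p,o['tcp_rot'],o['q'].round(2).tolist())
go([.55,-.09,.43],tilt(-105,90))
c=snap('wrist','w1.png'); np.savez('pics/w1.npz',**{k:np.array(v) for k,v in c.items()})
for t in ['key_long_mid','key_long_end','key_elbow','key_short_end','bolt_mouth','filter_holder']:
    r=models.spot_point(t,'wrist'); print(t,[(x['location'],round(x['conf'],2)) for x in r][:4])
E
```

```text
5.85 [ 0.55017317 -0.09032997  0.43009741] [-90.88500582  -1.66960559 115.98805824] [-10.04, 11.79, 32.28, 110.76, 1.87, -36.02]
shift cm [0.04 0.01 0.  ] rot deg [  1.54 -49.02   1.19] rows 6.9
key_long_mid [([340.4, 78.6], 0.95)]
key_long_end [([258.2, 198.5], 0.84), ([331.9, 26.0], 0.66), ([308.1, 264.4], 0.6)]
key_elbow [([348.7, 128.6], 0.91), ([228.9, 235.7], 0.81), ([247.0, 234.5], 0.73)]
key_short_end [([211.1, 200.7], 0.95), ([373.1, 125.8], 0.95), ([218.5, 256.2], 0.61)]
bolt_mouth [([259.3, 198.4], 0.72)]
filter_holder [([235.7, 149.3], 0.86)]
```

View pics/w1.png

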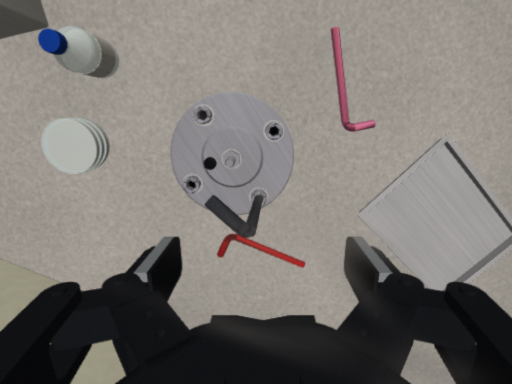

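```bash
python3 - <<'E'
from h import *
c=dict(np.load('pics/w1.npz'))
a=c['pixels'][85:275,165:325]; cv2.imwrite('pics/w1c.png',cv2.resize(a,None,fx=3,fy=3,interpolation=cv2.INTER_CUBIC))
for u,v in [(203,114),(274,130),(193,184),(258,198)]: print(onz(c,u,v,.107).round(4))
P=cloud(c); z=P[...,2]
m=(abs(z-.091)<.004)&(abs(P[...,0]-.545)<.12)&(abs(P[...,1]+.12)<.12)
A=P[m][:,:2].astype(np.float32); print((A.min(0)+A.max(0))/2, A.max(0)-A.min(0), cv2.minEnclosingCircle(A))
g=c['pixels'].mean(2)
m=(z>.115)&(z<.29)&(g<90)&(P[...,0]>.55)&(P[...,1]>-.14)&(P[...,1]<0)
vv,uu=np.nonzero(m)
for i in np.argsort(P[m][:,2])[::max(1,m.sum()//30)]: print((uu[i],vv[i]),P[m][i].round(4))
E
```

```text
[ 0.5186 -0.1866  0.107 ]
[ 0.4955 -0.0894  0.107 ]
[ 0.6162 -0.1618  0.107 ]
[ 0.5946 -0.0666  0.107 ]
[ 0.55842775 -0.12623593] [0.18375266 0.18290299] ((0.5583752989768982, -0.12684690952301025), 0.09244223684072495)
(np.int64(260), np.int64(197)) [ 0.5897 -0.0658  0.1153]
(np.int64(253), np.int64(201)) [ 0.5925 -0.0757  0.1401]
(np.int64(258), np.int64(205)) [ 0.5883 -0.0704  0.1619]
(np.int64(259), np.int64(210)) [ 0.5884 -0.0692  0.1794]
(np.int64(253), np.int64(211)) [ 0.5877 -0.0776  0.1951]
(np.int64(258), np.int64(218)) [ 0.5884 -0.071   0.2088]
(np.int64(255), np.int64(219)) [ 0.5864 -0.0757  0.2215]
(np.int64(254), np.int64(222)) [ 0.5862 -0.077   0.232 ]
(np.int64(251), np.int64(224)) [ 0.5851 -0.0808  0.2439]
(np.int64(253), np.int64(228)) [ 0.5856 -0.0783  0.2503]
(np.int64(247), np.int64(237)) [ 0.596  -0.0799  0.2522]
(np.int64(240), np.int64(219)) [ 0.5812 -0.0941  0.2537]
(np.int64(248), np.int64(236)) [ 0.5935 -0.0799  0.2548]
(np.int64(222), np.int64(205)) [ 0.5749 -0.1153  0.2557]
(np.int64(249), np.int64(229)) [ 0.5859 -0.0824  0.2561]
(np.int64(212), np.int64(
[... 186 characters left out ...]
-0.1277  0.2575]
(np.int64(223), np.int64(209)) [ 0.5774 -0.113   0.2578]
(np.int64(227), np.int64(225)) [ 0.5903 -0.1032  0.258 ]
(np.int64(243), np.int64(224)) [ 0.5829 -0.09    0.2582]
(np.int64(244), np.int64(227)) [ 0.5851 -0.0879  0.2585]
(np.int64(230), np.int64(227)) [ 0.5906 -0.0999  0.2588]
(np.int64(219), np.int64(214)) [ 0.583  -0.1144  0.259 ]
(np.int64(245), np.int64(228)) [ 0.5853 -0.0868  0.2593]
(np.int64(245), np.int64(230)) [ 0.5871 -0.0859  0.2596]
(np.int64(241), np.int64(227)) [ 0.5858 -0.0907  0.2599]
(np.int64(234), np.int64(230)) [ 0.5912 -0.0954  0.2602]
(np.int64(236), np.int64(224)) [ 0.5847 -0.0962  0.2606]
(np.int64(238), np.int64(227)) [ 0.5865 -0.0934  0.2611]
```

View pics/w1c.png

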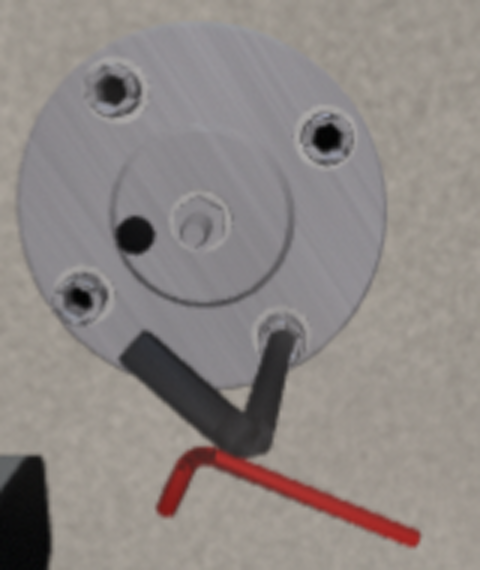

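```bash
cat > fitkey.py <<'E'
from h import *
from scipy.optimize import least_squares
def keypts(c,sel,dark=90):
    P=cloud(c); g=c['pixels'].astype(float); 
    m=sel(P)&(c['z_map']>0)&(g.max(2)<dark)
    return P[m]
def axes(v):
    Rk=R.from_rotvec(v[3:6]).as_matrix(); return v[:3],Rk   # v[:3]=elbow
def segd(Q,a,b):
    ab=b-a;t=np.clip(((Q-a)@ab)/(ab@ab),0,1); return np.linalg.norm(Q-a-t[:,None]*ab,axis=1)
def resid(v,Q,r=.0064):
    e,Rk=axes(v)
    d=np.minimum(segd(Q,e,e-.164*Rk[:,2]),segd(Q,e,e+.051*Rk[:,0]))
    return d-r
def fit(Qs,e0,R0,prior=None):
    v0=np.r_[e0,R.from_matrix(R0).as_rotvec()]
    def f(v):
        out=[resid(v,Q)/np.sqrt(len(Q)) for Q in Qs]
        e,Rk=axes(v)
        if prior is not None: out.append(prior(e,Rk))
        return np.concatenate(out)*1000
    s=least_squares(f,v0,loss='soft_l1',f_scale=.15)
    return s.x,s.cost
E
python3 - <<'E'
from fitkey import *
cs={n:dict(np.load(f'pics/{n}.npz')) for n in ['w1','top0','side0']}
def sel(P): return (P[...,2]>.118)&(P[...,2]<.29)&(abs(P[...,0]-.585)<.03)&(abs(P[...,1]+.09)<.05)&~((P[...,2]<.2)&(P[...,1]<-.1))
Q={n:keypts(c,sel) for n,c in cs.items()}
x=np.array([np.cos(np.radians(-105)),np.sin(np.radians(-105)),0]);z=np.array([0,0,1.]);R0=np.stack([x,np.cross(z,x),z],1)
for k in [['w1'],['top0'],['side0'],['w1','top0','side0']]:
    v,cost=fit([Q[n] for n in k],[.587,-.078,.255],R0)
    e,Rk=axes(v); le=e-.164*Rk[:,2]; m=le+Rk[:,2]*(.107-le[2])/Rk[2,2]
    print(k,[len(Q[n]) for n in k],'elbow',e.round(4),'long end',le.round(4),'at .107',m.round(4),'short az',np.degrees(np.arctan2(Rk[1,0],Rk[0,0])).round(1),'z',Rk[:,2].round(3),'x',Rk[:,0].round(3),cost)
np.save('pics/kv.npy',v)
for n in cs:
    im=cs[n]['pixels'].copy()
    pp=proj(cs[n],np.array([le,e,e+.051*Rk[:,0]])).astype(int)
    im2=cv2.resize(im,None,fx=3,fy=3,interpolation=cv2.INTER_CUBIC)
    cv2.polylines(im2,[np.int32(pp*3+1)],False,(0,255,255),1)
    u,v_=pp[1]*3; cv2.imwrite(f'pics/ov_{n}.png',im2[max(0,v_-250):v_+250,max(0,u-260):u+260])
E
python3 -c "
import cv2,numpy as np
ims=[cv2.imread(f'pics/ov_{n}.png')[50:450,130:390] for n in ['w1','top0','side0']]
cv2.imwrite('pics/ov.png',np.hstack(ims))"
```

```text
['w1'] [1061] elbow [ 0.5917 -0.0811  0.256 ] long end [ 0.5961 -0.065   0.0928] at .107 [ 0.5958 -0.0664  0.107 ] short az -107.4 z [-0.027 -0.099  0.995] x [-0.297 -0.949 -0.102] 0.45189198175717804
['top0'] [131] elbow [ 0.5919 -0.0804  0.2562] long end [ 0.5972 -0.0628  0.0932] at .107 [ 0.5968 -0.0643  0.107 ] short az -107.2 z [-0.032 -0.107  0.994] x [-0.293 -0.949 -0.112] 0.81786820296154
['side0'] [244] elbow [ 0.5922 -0.0765  0.2563] long end [ 0.5973 -0.0627  0.093 ] at .107 [ 0.5969 -0.0639  0.107 ] short az -105.4 z [-0.031 -0.084  0.996] x [-0.264 -0.96  -0.09 ] 1.5251072311679867
['w1', 'top0', 'side0'] [1061, 131, 244] elbow [ 0.5921 -0.0791  0.2562] long end [ 0.5968 -0.0627  0.0931] at .107 [ 0.5964 -0.0641  0.107 ] short az -106.9 z [-0.029 -0.1    0.995] x [-0.289 -0.952 -0.104] 3.327944962353585
```

View pics/ov.png

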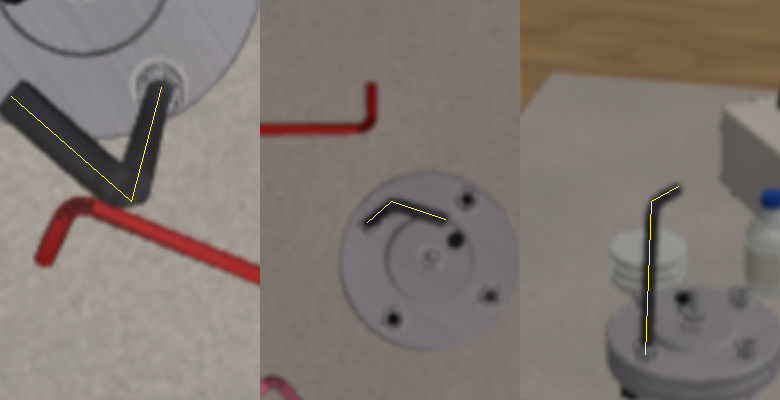

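```bash
cat >> fitkey.py <<'E'
def graspR(Rk,th):
    t=np.radians(th); x,z=Rk[:,0],Rk[:,2]
    d=np.cos(t)*x-np.sin(t)*z; zz=np.sin(t)*x+np.cos(t)*z
    return np.stack([np.cross(d,zz),d,zz],1)
E
python3 - <<'E'
from fitkey import *
v=np.load('pics/kv.npy'); e,Rk=axes(v); mid=e-.084*Rk[:,2]; G=graspR(Rk,30)
print(mid,G[:,1])
go([.63,.07,.40],G)
print(mid-G[:,1]*.154)
E
```

```text
[ 0.59446952 -0.07070619  0.1726675 ] [-0.23581069 -0.77436258 -0.58715919]
shift cm [ 10.95   3.56 -14.05] rot deg [ 52.37 -43.56  23.52] rows 10.1
[0.63078437 0.04854564 0.26309001]
```

arm_command(rows=[11,3.6,-14,52.4,-43.6,23.5,1,11,3.6,-14,52.4,-43.6,23.5,1,11,3.6,-14,52.4,-43.6,23.5,1,11,3.6,-14,52.4,-43.6,23.5,1,11,3.6,-14,52.4,-43.6,23.5,1,11,3.6,-14,52.4,-43.6,23.5,1,11,3.6,-14,52.4,-43.6,23.5,1,11,3.6,-14,52.4,-43.6,23.5,1,11,3.6,-14,52.4,-43.6,23.5,1,11,3.6,-14,52.4,-43.6,23.5,1,11,3.6,-14,52.4,-43.6,23.5,1,11,3.6,-14,52.4,-43.6,23.5,1])

```text
time: 7.2
ee_pos: [0.6014, 0.0384, 0.3533]
tcp_rot: [-37.7, 1.4, 165.7]
wrist_force: [0.3, -0.4, -0.6]
opening: 0.0852
```

```bash
python3 - <<'E'
from fitkey import *
v=np.load('pics/kv.npy'); e,Rk=axes(v); mid=e-.084*Rk[:,2]; G=graspR(Rk,30)
p,R0,o=state(); print(o['time'],p,o['tcp_rot'],o['q'].round(2).tolist())
go(mid-G[:,1]*.154,G)
c=snap('wrist','w2.png'); np.savez('pics/w2.npz',**{k:np.array(v) for k,v in c.items()})
E
```

```text
7.2 [0.60137987 0.03837261 0.35331733] [-37.68234909   1.41389211 165.73130471] [17.53, 34.81, 41.76, 130.43, -42.89, -44.03]
shift cm [-2.38  4.2  -8.23] rot deg [ 1.76  0.35 -2.98] rows 2.3
```

View pics/w2.png

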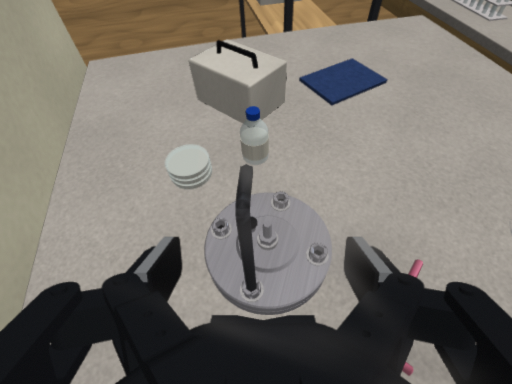

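```bash
cat > fk.py <<'E'
import numpy as np
from scipy.optimize import least_squares
from scipy.spatial.transform import Rotation as R
D=[([-73.166,5.010,10.034,95.1,0,90],[.15924,-.52629,.30319],[-90,.0764,-73.167]),
([-50.32,2.94,24.15,111.5,4.2,179.94],[.32502,-.36745,.44476],[-90.288,4.1998,-140.284]),
([-34.82,1.54,21.41,109.05,4.06,110.17],[.41252,-.26864,.43413],[-85.905,.6234,-54.936]),
([-22.99,4.19,25.08,109.25,3.81,37.02],[.47751,-.18727,.44160],[-89.019,-4.0268,30.008]),
([-10.04,11.79,32.28,110.76,1.87,-36.02],[.55017,-.09033,.43010],[-90.885,-1.6696,115.988]),
([17.53,34.81,41.76,130.43,-42.89,-44.03],[.60138,.03837,.35332],[-37.682,1.4139,165.731])]
def rx(a):return R.from_euler('x',a,degrees=True).as_matrix()
def ry(a):return R.from_euler('y',a,degrees=True).as_matrix()
def rz(a):return R.from_euler('z',a,degrees=True).as_matrix()
X=np.array([1.,0,0]);Y=np.array([0,1.,0]);Z=np.array([0,0,1.])
def fk(q,p):
    d1,L1,o1,L2,o2,lat,a45x,a45z,a5t,s5=p
    B=rz(q[0]); pos=np.array([0,0,d1])
    pos=pos+L1*ry(q[1]+o1)@Z + L2*ry(q[1]-q[2]+o2)@Z + lat*Y
    W=ry(q[1]-q[2]+q[3])           # x axis = pitch dir (0 horiz outward, 90 down)
    pos=pos+W@np.array([a45x,0,a45z])
    W=W@rz(np.sign(s5)*q[4])       # about perpendicular in-plane
    pos=pos+W@X*a5t
    # tool: y along W x ; roll q6
    T=W@rx(q[5])
    # tool axes at q6=0 : y=X ; z tool rel -> determine
    M=np.stack([np.array([0,1.,0]),X,np.array([0,0,-1.])],1)
    return B@pos, B@T, M
def err(p,sgn6=1):
    out=[]
    for q,pp,rr in D:
        q=np.array(q,float); 
        pos,T,M=fk(q,p); out.append((pos-pp)*1000)
    return np.concatenate(out)
if __name__=='__main__':
    for s5 in (1,-1):
        best=None
        for o1 in (0,20,60):
          for o2 in (0,60,90):
            x0=[.2,.35,o1,.35,o2,0,0,0,.2]
            s=least_squares(lambda x:err(np.r_[x,s5]),x0)
            if best is None or s.cost<best.cost: best=s
        print(s5,best.cost,best.x.round(4).tolist())
        # orientation: find M
        for sg in (1,-1):
            Ms=[]
            for q,pp,rr in D:
                q=np.array(q,float);q[5]*=sg
                pos,T,_=fk(q,np.r_[best.x,s5]); Ms.append(T.T@R.from_euler('xyz',rr,degrees=True).as_matrix())
            Ms=np.array(Ms);print(sg,Ms.std(0).max().round(4));print(Ms.mean(0).round(2).tolist())
E
python3 fk.py
```

```text
1 0.0028383005852426397 [0.16, 0.42, -0.0212, 0.52, 86.0203, -0.0, 0.1442, 0.0002, 0.2124]
1 0.0
[[-0.0, 1.0, 0.0], [1.0, 0.0, 0.0], [0.0, 0.0, -1.0]]
-1 0.6831
[[-0.0, 1.0, 0.0], [-0.02, -0.0, -0.27], [-0.27, -0.0, 0.02]]
-1 1183.5420816255312 [0.1084, 0.4796, 15.4612, 0.6856, 89.9359, -0.0009, 0.5452, -0.3009, -0.1999]
1 0.3429
[[0.13, 0.84, -0.14], [0.92, -0.13, 0.08], [-0.08, -0.14, -0.92]]
-1 0.7019
[[0.13, 0.84, -0.14], [-0.11, -0.13, -0.2], [-0.2, 0.14, -0.05]]
```

```bash
cat > ik.py <<'E'
from fk import *
PP=[.16,.42,-.0212,.52,86.0203,0,.1442,.0002,.2124,1]
MM=np.array([[0,1.,0],[1,0,0],[0,0,-1]])
LO=np.array([-179.16,-48.56,-65.8,-126.05,-82.76,-180]);HI=np.array([179.16,103.87,70.77,130.52,87.17,180])
def FK(q):
    pos,T,_=fk(q,PP); return pos,T@MM
def ik(pos,Rt,q0):
    def f(q):
        p,T=FK(q); return np.r_[(p-pos)*1000,R.from_matrix(T.T@Rt).as_rotvec(degrees=True)*10]
    best=None
    for k in range(4):
        s=least_squares(f,np.clip(np.array(q0)+ (0 if k==0 else np.random.randn(6)*25),LO+.5,HI-.5),bounds=(LO,HI))
        if best is None or s.cost<best.cost-1e-6: best=s
        if best.cost<1e-4: break
    return best.x,np.sqrt(2*best.cost)
E
cat > chk.py <<'E'
from fitkey import *
from ik import *
v=np.load('pics/kv.npy'); e,Rk=axes(v)
q0=[17.53,34.81,41.76,130,-42.89,-44.03]
bolt=np.array([.596,-.0645])
for th in (30,40,50):
  for r in (.06,.075,.084,):
    G=graspR(Rk,th); g=e-r*Rk[:,2]; res=[]
    for back,up in ((.12,0),(.054,0),(.054,.09)):
        q,er=ik(g-G[:,1]*back+Rk[:,2]*up,G,q0); res.append((round(er,2),q.round(0).astype(int).tolist()))
    print('th',th,'r',r); print(res)
    res=[]
    for lev,up in ((133,.08),(133,0),(103,0),(73,0),(43,0),(43,.06)):
        a=np.radians(lev); zk=-np.array([np.cos(a),np.sin(a),0]); xk=np.array([0,0,-1.]); K=np.stack([xk,np.cross(zk,xk),zk],1)
        G2=graspR(K,th); el=np.r_[bolt,.144+up]; gp=el-r*zk
        q,er=ik(gp-G2[:,1]*.054,G2,q if len(res) else [10,30,40,110,0,-45]); res.append((lev,round(er,2),q.round(0).astype(int).tolist()))
    print('  ',res)
E
python3 chk.py
```

```text
th 30 r 0.06
[(np.float64(0.0), [15, 39, 37, 125, -43, -43]), (np.float64(0.0), [11, 33, 25, 115, -45, -47]), (np.float64(0.0), [11, 33, 34, 124, -46, -48])]
   [(133, np.float64(0.0), [-10, 28, 31, 117, 17, -147]), (133, np.float64(0.0), [-10, 28, 21, 108, 17, -147]), (103, np.float64(0.0), [-13, 20, 12, 96, 27, -119]), (73, np.float64(0.0), [-13, 9, -1, 78, 30, -86]), (43, np.float64(0.0), [-12, -1, -12, 60, 24, -51]), (43, np.float64(0.0), [-12, -1, -6, 67, 24, -51])]
th 30 r 0.075
[(np.float64(0.0), [15, 39, 35, 123, -43, -43]), (np.float64(0.0), [12, 34, 24, 114, -45, -47]), (np.float64(0.0), [11, 32, 32, 123, -46, -48])]
   [(133, np.float64(0.0), [-10, 26, 28, 116, 18, -146]), (133, np.float64(0.0), [-10, 26, 19, 107, 18, -146]), (103, np.float64(0.0), [-11, 19, 10, 95, 27, -117]), (73, np.float64(0.0), [-12, 9, -1, 77, 30, -84]), (43, np.float64(0.0), [-11, 0, -11, 60, 24, -50]), (43, np.float64(0.0), [-11, 0, -5, 66, 24, -50])]
th 30 r 0.084
[(np.float64(0.0), [16, 39, 35, 122, -43, -43]), (np.float64(0.0), [12, 34, 23, 113, -45, -47]), (np.float64(0.0), [11, 32, 31, 122, -4
[... 2490 characters left out ...]
5, 25, -157]), (103, np.float64(0.0), [-17, 31, 17, 108, 42, -132]), (73, np.float64(0.0), [-19, 12, -5, 76, 50, -92]), (43, np.float64(0.0), [-17, -7, -26, 40, 42, -48]), (43, np.float64(0.0), [-17, -9, -21, 47, 42, -48])]
th 50 r 0.084
[(np.float64(0.0), [9, 26, 27, 108, -30, -59]), (np.float64(0.0), [6, 22, 17, 99, -31, -63]), (np.float64(0.0), [6, 22, 27, 109, -31, -63])]
   [(133, np.float64(13.3), [-13, 39, 36, 131, 26, -156]), (133, np.float64(0.0), [-13, 42, 31, 124, 26, -156]), (103, np.float64(0.0), [-16, 30, 16, 107, 42, -131]), (73, np.float64(0.0), [-18, 11, -5, 74, 50, -91]), (43, np.float64(0.0), [-16, -6, -26, 39, 41, -47]), (43, np.float64(0.0), [-16, -8, -21, 46, 41, -47])]
```

arm_command(rows=[-2.4,4.2,-8.2,1.8,0.4,-3,1,-2.4,4.2,-8.2,1.8,0.4,-3,1,-2.4,4.2,-8.2,1.8,0.4,-3,1,-2.4,4.2,-8.2,1.8,0.4,-3,1,-2.4,4.2,-8.2,1.8,0.4,-3,1])

```text
time: 7.67
ee_pos: [0.6315, 0.0479, 0.2673]
tcp_rot: [-36.2, 0.2, 162.9]
wrist_force: [-0.2, 0.1, 0.4]
opening: 0.0848
```

```bash
python3 - <<'E'
from fitkey import *
p,R0,o=state(); print(o['time'],p,o['tcp_rot'],o['q'].round(2).tolist())
c=snap('wrist','w3.png'); np.savez('pics/w3.npz',**{k:np.array(v) for k,v in c.items()})
def sel(P): return (P[...,2]>.118)&(P[...,2]<.29)&(abs(P[...,0]-.585)<.03)&(abs(P[...,1]+.09)<.05)&~((P[...,2]<.2)&(P[...,1]<-.1))
v0=np.load('pics/kv.npy'); e,Rk=axes(v0)
Q3=keypts(c,sel); Q1=keypts(dict(np.load('pics/w1.npz')),sel)
for k in ([Q3],[Q3,Q1]):
    v,cost=fit(k,e,Rk)
    e,Rk=axes(v); le=e-.164*Rk[:,2]
    print(len(Q3),'elbow',e.round(4),'long end',le.round(4),'short az',np.degrees(np.arctan2(Rk[1,0],Rk[0,0])).round(1),'z',Rk[:,2].round(3),'x',Rk[:,0].round(3),cost)
np.save('pics/kv2.npy',v)
G=graspR(Rk,30); mid=e-.084*Rk[:,2]
go(mid-G[:,1]*.054,G)
im=cv2.resize(c['pixels'],None,fx=1.5,fy=1.5); pp=proj(c,np.array([le,e,e+.051*Rk[:,0]]))
cv2.polylines(im,[np.int32(pp*1.5)],False,(0,255,255),1); cv2.circle(im,tuple(int(t) for t in proj(c,mid)[0]*1.5),4,(0,0,255),1); cv2.imwrite('pics/w3o.png',im)
E
```

```text
7.6667 [0.6315385  0.0478746  0.26734934] [-3.62126139e+01  1.62924716e-01  1.62941881e+02] [17.27, 42.3, 42.35, 127.57, -41.86, -40.79]
2636 elbow [ 0.5909 -0.081   0.2557] long end [ 0.5961 -0.064   0.0927] short az -106.6 z [-0.032 -0.104  0.994] x [-0.283 -0.953 -0.108] 0.638130714953613
2636 elbow [ 0.5913 -0.0811  0.256 ] long end [ 0.596  -0.0642  0.0929] short az -106.9 z [-0.029 -0.103  0.994] x [-0.289 -0.951 -0.107] 1.1272640186784277
shift cm [ 0.11 10.46 -0.31] rot deg [ 0.14 -0.41 -0.13] rows 2.5
```

View pics/w3o.png

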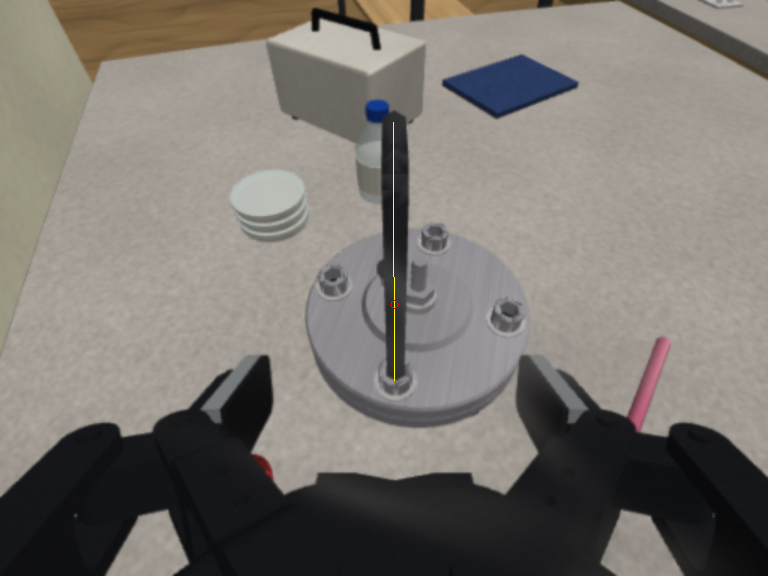

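arm_command(rows=[0.1,4,-0.1,0,-0.4,0,1,0.1,7,-0.2,0,-0.4,0,1,0.1,9,-0.3,0,-0.4,0,1,0.1,10.4,-0.3,0,-0.4,0,1,0.1,10.4,-0.3,0,-0.4,0,1])

```text
time: 8.13
ee_pos: [0.6059, -0.0322, 0.2042]
tcp_rot: [-36.2, -0.1, 163.1]
wrist_force: [0.2, -0.6, 0.3]
opening: 0.0853
```

```bash
python3 - <<'E'
from fitkey import *
p,R0,o=state(); print(o['time'],p,o['tcp_rot'],o['wrist_force'],o['opening'])
c=snap('wrist','w4.png'); np.savez('pics/w4.npz',**{k:np.array(v) for k,v in c.items()})
v=np.load('pics/kv2.npy');e,Rk=axes(v);G=graspR(Rk,30); mid=e-.084*Rk[:,2]
go(mid-G[:,1]*.054,G)
E
```

```text
8.1333 [ 0.6058784  -0.03217912  0.20422081] [-3.62495964e+01 -6.79463432e-02  1.63088319e+02] [ 0.24231718 -0.59828325  0.26005982] 0.08531854303399006
shift cm [-0.    0.01 -0.08] rot deg [ 0.14 -0.08 -0.09] rows 0.0
```

View pics/w4.png

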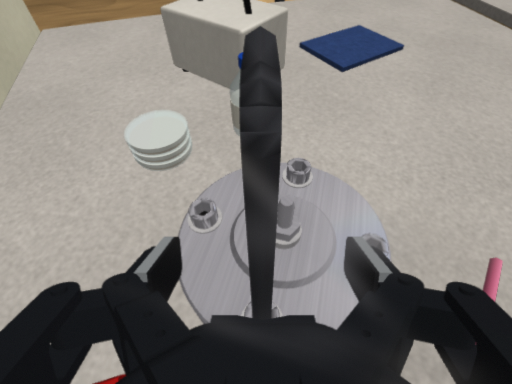

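Well aligned: the key (column ~262) is centred between the pads. Close.

arm_command(rows=[0,0,0,0,0,0,0,0,0,0,0,0,0,-0.5,0,0,0,0,0,0,-1,0,0,0,0,0,0,-1,0,0,0,0,0,0,-1,0,0,0,0,0,0,-1,0,0,0,0,0,0,-1,0,0,0,0,0,0,-1], force=70)

```text
time: 8.85
ee_pos: [0.607, -0.0301, 0.202]
tcp_rot: [-36.2, -0.2, 163.2]
wrist_force: [2.0, 0.3, 0.8]
opening: 0.01
```

```bash
python3 - <<'E'
from fitkey import *
p,R0,o=state(); print(o['time'],p,o['tcp_rot'],o['wrist_force'],o['torque'],o['opening'])
c=snap('wrist','w5.png'); np.savez('pics/w5.npz',**{k:np.array(v) for k,v in c.items()})
v=np.load('pics/kv2.npy');e,Rk=axes(v)
print('pull 6cm along key z, tool axes',R0.T@Rk[:,2]*6)
E
```

```text
8.85 [ 0.60701335 -0.03008264  0.20199689] [-36.17172175  -0.177372   163.23864634] [2.03041424 0.27308229 0.80739665] [ 0.68155805 -0.54621411  0.31337451] 0.01000701650571949
pull 6cm along key z, tool axes [ 4.88874202e-03 -3.00381397e+00  5.19394626e+00]
```

View pics/w5.png

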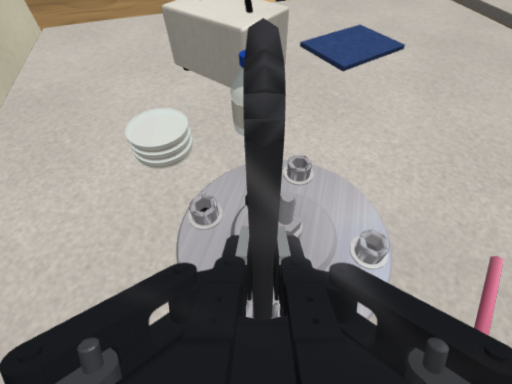

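arm_command(rows=[0,-0.5,0.87,0,0,0,-1,0,-1,1.73,0,0,0,-1,0,-2,3.46,0,0,0,-1,0,-3,5.2,0,0,0,-1,0,-4,6.9,0,0,0,-1,0,-4,6.9,0,0,0,-1,0,-4,6.9,0,0,0,-1])

```text
time: 9.48
ee_pos: [0.6046, -0.0385, 0.2827]
tcp_rot: [-36.2, -0.1, 163.2]
wrist_force: [-0.1, 0.2, -2.3]
opening: 0.0104
```

```bash
python3 - <<'E'
from fitkey import *
p,R0,o=state(); print(o['time'],p,o['tcp_rot'],o['wrist_force'],o['torque'],o['opening'],o['q'].round(1))
c=snap('wrist','w6.png'); np.savez('pics/w6.npz',**{k:np.array(v) for k,v in c.items()})
s=snap('side','s6.png')
a=s['pixels'][110:260,150:320]; cv2.imwrite('pics/s6c.png',cv2.resize(a,None,fx=3,fy=3))
b=np.hstack([c['pixels'],cv2.resize(a,(288,384))]); cv2.imwrite('pics/b6.png',b)
E
```

```text
9.4833 [ 0.60463518 -0.03854459  0.28271272] [-3.62433762e+01 -9.70278682e-02  1.63198804e+02] [-0.06564824  0.24484967 -2.30740414] [ 1.04083020e+00 -3.18038515e-01 -9.01519949e-04] 0.010353605920876073 [ 10.8  32.2  29.8 120.  -45.6 -48.5]
```

View pics/b6.png

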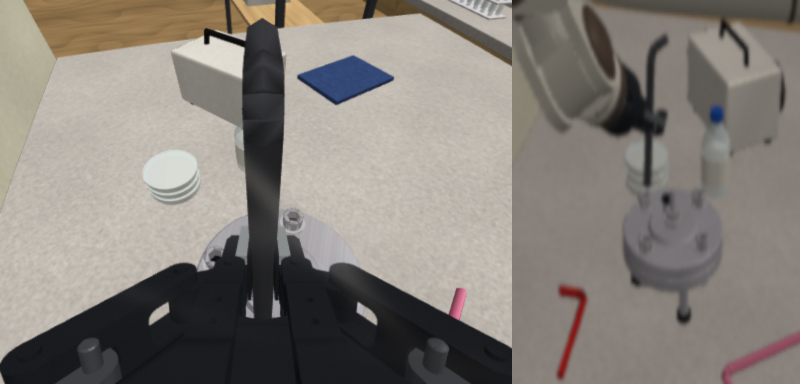

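```bash
cat > relfit.py <<'E'
from fitkey import *
def rel(fn_or_c,e0,Rk0,p,Rt,extra=[],zlo=None):
    c=fn_or_c
    P=cloud(c);g=c['pixels'].astype(float)
    # select pts near predicted key in tool frame
    d=np.minimum(segd(P.reshape(-1,3),e0,e0-.062*Rk0[:,2]),segd(P.reshape(-1,3),e0,e0+.051*Rk0[:,0])).reshape(P.shape[:2])
    m=(d<.016)&(c['z_map']>0)&(g.max(2)<110)
    return P[m]
E
python3 - <<'E'
from relfit import *
# predicted: key moved rigidly with tool since w5 (closed)
v=np.load('pics/kv2.npy');e,Rk=axes(v)
p,R0,o=state()
c=dict(np.load('pics/w6.npz'))
# initial guess from ideal grasp
t=np.radians(30)
# tool axes in key: y=cos x - sin z ; z= sin x+cos z ; so x_k = cos y + sin z ; z_k=-sin y+cos z ; y_k=-x
Kt=np.stack([[0,np.cos(t),np.sin(t)],[-1,0,0],[0,-np.sin(t),np.cos(t)]],1)
et=np.array([0,.054,0])+.084*Kt[:,2]
e0=p+R0@et;Rk0=R0@Kt
Q=rel(c,e0,Rk0,p,R0); print(len(Q), np.abs(resid(np.r_[e0,R.from_matrix(Rk0).as_rotvec()],Q)).mean())
vv,cost=fit([Q],e0,Rk0); e1,R1=axes(vv)
print('elbow tool',(R0.T@(e1-p)).round(4),'ideal',et.round(4)); print('rot err deg (key frame)',R.from_matrix(Rk0.T@R1).as_rotvec(degrees=True).round(2),cost)
im=c['pixels'].copy(); 
for ee,RR,col in ((e1,R1,(0,255,255)),(e0,Rk0,(0,0,255))):
    cv2.polylines(im,[np.int32(proj(c,np.array([ee-.07*RR[:,2],ee,ee+.051*RR[:,0]])))],False,col,1)
cv2.imwrite('pics/w6o.png',cv2.resize(im[0:260,180:340],None,fx=2.3,fy=2.3))
# same for w5 (in the bolt) 
E
```

```text
8831 0.001713370617400524
elbow tool [0.0011 0.0117 0.0776] ideal [0.     0.012  0.0727]
rot err deg (key frame) [0.69 2.46 0.85] 1.4178152334213734
```

View pics/w6o.png

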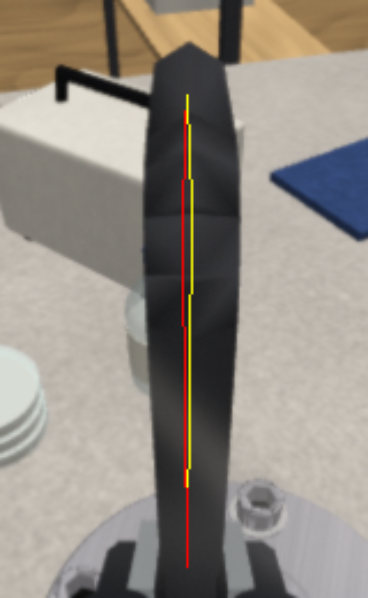

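```bash
python3 - <<'E'
from relfit import *
v=np.load('pics/kv2.npy');e,Rk=axes(v)
t=np.radians(30);Kt=np.stack([[0,np.cos(t),np.sin(t)],[-1,0,0],[0,-np.sin(t),np.cos(t)]],1)
p5=np.array([0.60701335,-0.03008264,0.20199689]);R5=R.from_euler('xyz',[-36.17172175,-0.177372,163.23864634],degrees=True).as_matrix()
print((R5.T@(e-p5)).round(4), R.from_matrix((R5@Kt).T@Rk).as_rotvec(degrees=True).round(2))
for f,(p,Rt) in {'w5':(p5,R5),'w6':state()[:2]}.items():
    c=dict(np.load(f'pics/{f}.npz'))
    e0=p+Rt@np.array([.0005,.0117,.076]);Rk0=Rt@Kt
    Q=rel(c,e0,Rk0,p,Rt)
    for pr in (None,):
        vv,cost=fit([Q],e0,Rk0); e1,R1=axes(vv)
        print(f,'elbow tool',(Rt.T@(e1-p)).round(4),R.from_matrix(Rk0.T@R1).as_rotvec(degrees=True).round(2),cost,'longend',(e1-.164*R1[:,2]).round(4))
# side+top now
p,Rt,o=state();e0=p+Rt@np.array([.0005,.0117,.076]);Rk0=Rt@Kt
Qs=[rel(c,e0,Rk0,p,Rt)]
for n in('top','side'):
    cc=snap(n); P=cloud(cc);g=cc['pixels'].astype(float)
    d=np.minimum(segd(P.reshape(-1,3),e0,e0-.164*Rk0[:,2]),segd(P.reshape(-1,3),e0,e0+.051*Rk0[:,0])).reshape(P.shape[:2])
    al=((P-e0)@Rk0[:,2]); m=(d<.016)&(cc['z_map']>0)&(g.max(2)<110)&((al>-.055)|(al<-.115)); Qs.append(P[m])
for k in ([1],[2],[1,2],[0,1,2]):
    vv,cost=fit([Qs[i] for i in k],e0,Rk0); e1,R1=axes(vv)
    print(k,[len(Qs[i]) for i in k],'elbow tool',(Rt.T@(e1-p)).round(4),R.from_matrix(Rk0.T@R1).as_rotvec(degrees=True).round(2),cost)
E
```

```text
[0.0005 0.0112 0.075 ] [ 0.05 -0.04 -0.14]
w5 elbow tool [0.0013 0.0129 0.0755] [0.45 1.71 0.57] 1.0373809179025737 longend [ 0.5973 -0.0611  0.0929]
w6 elbow tool [0.001  0.0116 0.0772] [0.4  1.78 0.65] 1.10506104818929 longend [ 0.5949 -0.0692  0.1736]
[1] [132] elbow tool [0.0003 0.0112 0.0752] [-0.16  1.15  0.7 ] 0.9381017431104237
[2] [208] elbow tool [-0.      0.0086  0.073 ] [-0.35 -0.2  -0.36] 1.2775598561663335
[1, 2] [132, 208] elbow tool [0.0001 0.0095 0.0738] [-0.3   0.31  0.14] 2.381914878580249
[0, 1, 2] [8624, 132, 208] elbow tool [0.0006 0.0112 0.0758] [-0.05  1.31  0.87] 4.040131802375234
```

```bash
cat > plan.py <<'E'
from fitkey import *
from ik import *
t=np.radians(30);KT0=np.stack([[0,np.cos(t),np.sin(t)],[-1,0,0],[0,-np.sin(t),np.cos(t)]],1)
KT=KT0@R.from_euler('y',.5,degrees=True).as_matrix()
ET=np.array([.0004,.0114,.0755])
def keyR(lev,droll=0):
    a=np.radians(lev); zk=-np.array([np.cos(a),np.sin(a),0]); xk=np.array([0,0,-1.]); return np.stack([xk,np.cross(zk,xk),zk],1)
def toolpose(elbow,K,ET=ET,KT=KT):
    Rt=K@KT.T; return np.array(elbow)-Rt@ET,Rt
def keypose(p,Rt,ET=ET,KT=KT): return p+Rt@ET,Rt@KT
E
python3 - <<'E'
from plan import *
bolt=np.array([.596,-.0642])
p,R0,o=state(); q=o['q']
def leg(p0,R0,p1,R1,q,n=8):
    w=R.from_matrix(R0.T@R1).as_rotvec()
    for i in range(1,n+1):
        f=i/n; pp=p0+f*(p1-p0);RR=R0@R.from_rotvec(w*f).as_matrix()
        q,er=ik(pp,RR,q); e,K=keypose(pp,RR)
        print(round(f,2),'err',round(er,2),q.round(0).astype(int),'elbow',e.round(3),'le',(e-.164*K[:,2]).round(3),'se',(e+.051*K[:,0]).round(3),'tips',(pp+RR[:,1]*.073).round(3))
    return q
p1,R1=toolpose(np.r_[bolt,.23],keyR(133))
go(p1,R1)
leg(p,R0,p1,R1,q)
E
```

```text
shift cm [ 5.23 -0.08 -0.46] rot deg [-74.97 -63.38  14.01] rows 13.8
0.12 err 0.0 [ 10  26  25 111 -39 -64] elbow [ 0.591 -0.098  0.324] le [ 0.585 -0.05   0.167] se [ 0.581 -0.146  0.31 ] tips [ 0.585 -0.085  0.228]
0.25 err 0.0 [  8  21  21 106 -32 -78] elbow [ 0.593 -0.103  0.312] le [ 0.575 -0.028  0.167] se [ 0.587 -0.148  0.289] tips [ 0.581 -0.074  0.219]
0.38 err 0.0 [  5  18  20 103 -23 -90] elbow [ 0.596 -0.105  0.298] le [ 0.562 -0.008  0.17 ] se [ 0.593 -0.146  0.268] tips [ 0.576 -0.061  0.213]
0.5 err 0.0 [   2   16   19  102  -14 -101] elbow [ 0.598 -0.103  0.283] le [0.548 0.011 0.177] se [ 0.598 -0.138  0.246] tips [ 0.569 -0.047  0.209]
0.62 err 0.0 [  -1   16   20  103   -5 -112] elbow [ 0.599 -0.098  0.269] le [0.533 0.027 0.187] se [ 0.601 -0.125  0.225] tips [ 0.561 -0.033  0.207]
0.75 err 0.0 [  -4   18   21  106    3 -123] elbow [ 0.6   -0.09   0.254] le [0.517 0.041 0.199] se [ 0.602 -0.108  0.207] tips [ 0.552 -0.019  0.207]
0.88 err 0.0 [  -6   21   23  110   11 -134] elbow [ 0.599 -0.078  0.241] le [0.5   0.05  0.214] se [ 0.6   -0.088  0.191] tips [ 0.542 -0.006  0.209]
1.0 err 0.0 [  -9   25   26  116   18 -146] elbow [ 0.596 -0.064  0.23 ] le [0.484 0.056 0.23 ] se [ 0.596 -0.064  0.179] tips [0.531 0.006 0.214]
```

arm_command(rows=[5.2,-0.1,-0.5,-75,-63.4,14,-1,5.2,-0.1,-0.5,-75,-63.4,14,-1,5.2,-0.1,-0.5,-75,-63.4,14,-1,5.2,-0.1,-0.5,-75,-63.4,14,-1,5.2,-0.1,-0.5,-75,-63.4,14,-1,5.2,-0.1,-0.5,-75,-63.4,14,-1,5.2,-0.1,-0.5,-75,-63.4,14,-1,5.2,-0.1,-0.5,-75,-63.4,14,-1,5.2,-0.1,-0.5,-75,-63.4,14,-1,5.2,-0.1,-0.5,-75,-63.4,14,-1,5.2,-0.1,-0.5,-75,-63.4,14,-1,5.2,-0.1,-0.5,-75,-63.4,14,-1])

```text
time: 10.68
ee_pos: [0.5556, -0.0198, 0.2781]
tcp_rot: [-108.7, -5.2, -144.2]
wrist_force: [0.3, 0.2, -3.1]
opening: 0.0107
```

```bash
python3 - <<'E'
from plan import *
p,R0,o=state(); print(o['time'],o['wrist_force'],o['opening'],o['q'].round(1)); e,K=keypose(p,R0); print(e)
p1,R1=toolpose(np.r_[.596,-.0642,.205],keyR(133))
go(p1,R1)
E
```

```text
10.6833 [ 0.32803265  0.22904184 -3.12486953] 0.01069468817430178 [  -6.    19.2   21.8  109.1   10.5 -132.4]
[ 0.59236426 -0.07699598  0.24324329]
shift cm [-0.2   2.45  0.82] rot deg [-10.46  -8.74   1.82] rows 1.9
```

arm_command(rows=[-0.2,2.4,0.8,-10.5,-8.7,1.8,-1,-0.2,2.4,0.8,-10.5,-8.7,1.8,-1,-0.2,2.4,0.8,-10.5,-8.7,1.8,-1,-0.2,2.4,0.8,-10.5,-8.7,1.8,-1,-0.2,2.4,0.8,-10.5,-8.7,1.8,-1])

```text
time: 11.1
ee_pos: [0.5557, -0.0199, 0.253]
tcp_rot: [-119.1, -0.3, -137.3]
wrist_force: [-0.5, 0.7, -2.4]
opening: 0.0106
```

```bash
cat > look.py <<'E'
from plan import *
import sys
def look(tag,ET=ET,KT=KT,cams=('wrist','top','side')):
    p,Rt,o=state(); e0,K0=keypose(p,Rt,ET,KT)
    print('t',o['time'],'F',o['wrist_force'].round(1),'M',o['torque'].round(2),'op',round(o['opening'],4),'pred elbow',e0.round(4),'tool',p.round(4))
    Qs={}
    for n in cams:
        c=snap(n,f'{tag}_{n}.png'); np.savez(f'pics/{tag}_{n}.npz',**{k:np.array(v) for k,v in c.items()})
        P=cloud(c);g=c['pixels'].astype(float)
        F=P.reshape(-1,3)
        d=np.minimum(segd(F,e0,e0-.164*K0[:,2]),segd(F,e0,e0+.051*K0[:,0])).reshape(P.shape[:2])
        al=((P-e0)@K0[:,2]); m=(d<.016)&(c['z_map']>0)&(g.max(2)<120)&(g.max(2)-g.min(2)<40)&((al>-.055)|(al<-.12)); Qs[n]=P[m]
    for k in [[n] for n in cams]+([list(cams)] if len(cams)>1 else []):
        if min(len(Qs[i]) for i in k)<20: print(k,'few');continue
        vv,cost=fit([Qs[i] for i in k],e0,K0); e1,R1=axes(vv)
        print(k,[len(Qs[i]) for i in k],'elbow',e1.round(4),'se',(e1+.051*R1[:,0]).round(4),'x',R1[:,0].round(3),'levaz',np.degrees(np.arctan2(-R1[1,2],-R1[0,2])).round(1),'z_z',R1[2,2].round(3),'elbtool',(Rt.T@(e1-p)).round(4),'rot',R.from_matrix(K0.T@R1).as_rotvec(degrees=True).round(1),round(cost,2))
    return e1,R1
E
python3 - <<'E'
from look import *
look('a')
E
```

```text
t 11.1 F [-0.5  0.7 -2.4] M [-0.42 -0.36 -0.01] op 0.0106 pred elbow [ 0.5962 -0.0647  0.2062] tool [ 0.5557 -0.0199  0.253 ]
['wrist'] [8057] elbow [ 0.5944 -0.0647  0.2067] se [ 0.5949 -0.0649  0.1557] x [ 0.01  -0.005 -1.   ] levaz 132.6 z_z 0.01 elbtool [0.0017 0.0116 0.0742] rot [ 0.2 -0.2  0.6] 0.91
['top'] [71] elbow [ 0.598  -0.0654  0.2056] se [ 0.5978 -0.0656  0.1546] x [-0.004 -0.004 -1.   ] levaz 132.5 z_z 0.0 elbtool [-0.0004  0.0112  0.0773] rot [ 0.2  0.3 -0. ] 0.83
['side'] [111] elbow [ 0.5973 -0.0599  0.2113] se [ 0.5966 -0.0628  0.1604] x [-0.014 -0.057 -0.998] levaz 133.7 z_z 0.031 elbtool [-0.0037  0.0083  0.0706] rot [-0.9 -1.5 -2.5] 0.91
['wrist', 'top', 'side'] [8057, 71, 111] elbow [ 0.5942 -0.0648  0.2067] se [ 0.5974 -0.0622  0.1558] x [ 0.063  0.049 -0.997] levaz 131.5 z_z 0.005 elbtool [0.0019 0.0117 0.0741] rot [1.2 0.  4.9] 3.07
```

View pics/a_wrist.png

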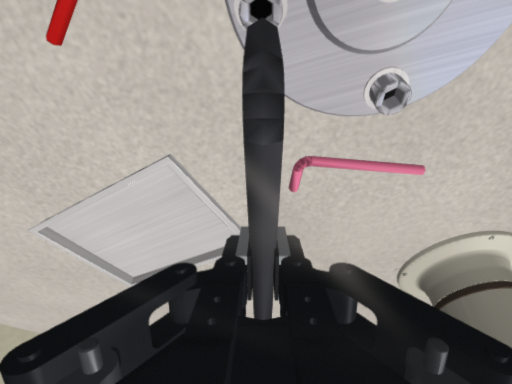

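```bash
python3 - <<'E'
from look import *
c=dict(np.load('pics/a_wrist.npz'))
im=cv2.resize(c['pixels'][0:60,215:310],None,fx=8,fy=8,interpolation=cv2.INTER_CUBIC)
cv2.imwrite('pics/ac.png',im)
for u,v in [(262,8),(262,10)]: print(onz(c,u,v,.107).round(4))
print(models.spot_point('bolt_mouth','wrist'))
P=cloud(c); m=(abs(P[...,2]-.107)<.002); m[:, :215]=0; m[:,310:]=0; m[60:]=0
A=P[m]; print(len(A),A.min(0),A.max(0))
print('depth at head',P[8,245:282:4].round(4))
print('side/top bolt:')
for n in('top','side'): 
    snap(n); print(n,[(x['location'],x['conf']) for x in models.spot_point('bolt_mouth',n)])
E
```

```text
[ 0.5963 -0.067   0.107 ]
[ 0.5957 -0.0663  0.107 ]
[{'location': [262.4, 11.4], 'conf': 0.76}]
537 [ 0.58397068 -0.07607079  0.10500241] [ 0.60740704 -0.05304828  0.10896873]
depth at head [[ 0.603  -0.0607  0.1063]
 [ 0.6005 -0.0606  0.0962]
 [ 0.5985 -0.0618  0.0939]
 [ 0.5968 -0.0634  0.0938]
 [ 0.5952 -0.065   0.0942]
 [ 0.5933 -0.0664  0.0928]
 [ 0.5916 -0.068   0.0934]
 [ 0.5921 -0.0711  0.1078]
 [ 0.5904 -0.0725  0.1073]
 [ 0.5889 -0.074   0.1079]]
side/top bolt:
top []
side [([226.2, 202.4], 0.44)]
```

View pics/ac.png

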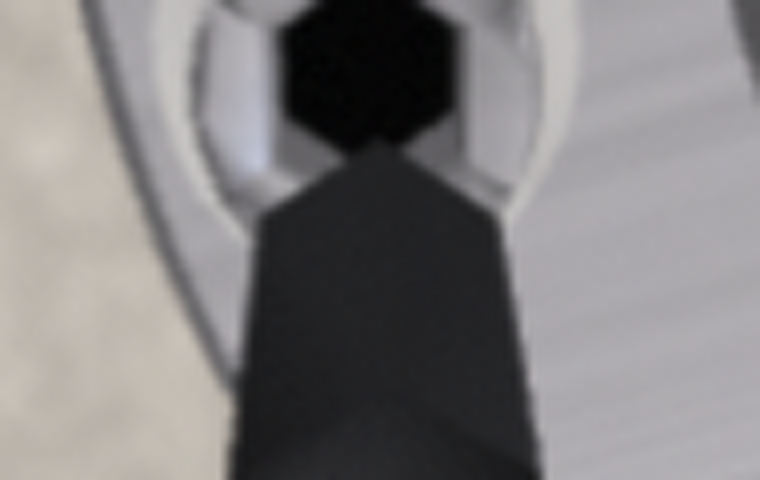

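```bash
python3 - <<'E'
from look import *
p,R0,o=state()
p1,R1=toolpose([.5971,-.0644,.162],keyR(133)); go(p1,R1)
p1,R1=toolpose([.5971,-.0644,.158],keyR(133)); go(p1,R1)
print('down 1cm in tool', R0.T@[0,0,-1])
E
```

```text
shift cm [-0.05  3.8   2.23] rot deg [-0.25 -0.25  0.09] rows 1.1
shift cm [-0.05  4.15  2.43] rot deg [-0.25 -0.25  0.09] rows 1.2
down 1cm in tool [-0.00347428  0.87247253  0.48865081]
```

arm_command(rows=[0,2,1.1,0,0,0,-1,-0.05,3,1.75,-0.2,-0.2,0.1,-1,-0.05,3.8,2.25,-0.2,-0.2,0.1,-1,-0.05,3.8,2.25,-0.2,-0.2,0.1,-1,-0.05,3.8,2.25,-0.2,-0.2,0.1,-1])

```text
time: 11.92
ee_pos: [0.5563, -0.0205, 0.2082]
tcp_rot: [-119.6, -0.1, -137.1]
wrist_force: [-0.4, -0.4, -1.9]
opening: 0.0105
```

```bash
python3 - <<'E'
from look import *
look('b')
im=[cv2.imread(f'pics/b_{n}.png') for n in('wrist','top','side')]
a=cv2.resize(im[0][0:100,190:330],None,fx=4,fy=4,interpolation=cv2.INTER_CUBIC); b=cv2.resize(im[2][150:250,190:290],(240,400)[::-1] if 0 else (240,400))
cv2.imwrite('pics/bc.png',np.hstack([a,b]))
E
```

```text
t 11.9167 F [-0.4 -0.4 -1.9] M [-0.44 -0.34 -0.02] op 0.0105 pred elbow [ 0.5969 -0.0648  0.161 ] tool [ 0.5563 -0.0205  0.2082]
['wrist'] [8303] elbow [ 0.5955 -0.0652  0.1613] se [ 0.5965 -0.0644  0.1103] x [ 0.021  0.017 -1.   ] levaz 132.7 z_z 0.002 elbtool [0.0017 0.0114 0.0748] rot [ 0.2 -0.2  1.6] 1.52
['top'] [64] elbow [ 0.5977 -0.0672  0.1695] se [ 0.5994 -0.0694  0.1185] x [ 0.033 -0.043 -0.999] levaz 131.9 z_z 0.054 elbtool [0.0015 0.0029 0.0734] rot [ 1.  -3.2 -0.2] 1.1
['side'] [138] elbow [ 0.5982 -0.0637  0.1574] se [ 0.5969 -0.0625  0.1064] x [-0.024  0.025 -0.999] levaz 132.7 z_z -0.034 elbtool [-0.0013  0.0145  0.0774] rot [0.2 1.9 0. ] 1.82
['wrist', 'top', 'side'] [8303, 64, 138] elbow [ 0.5954 -0.0654  0.1609] se [ 0.5975 -0.0631  0.11  ] x [ 0.04   0.044 -0.998] levaz 131.7 z_z -0.007 elbtool [0.0018 0.0118 0.0751] rot [1.2 0.3 3.5] 4.85
```

View pics/bc.png

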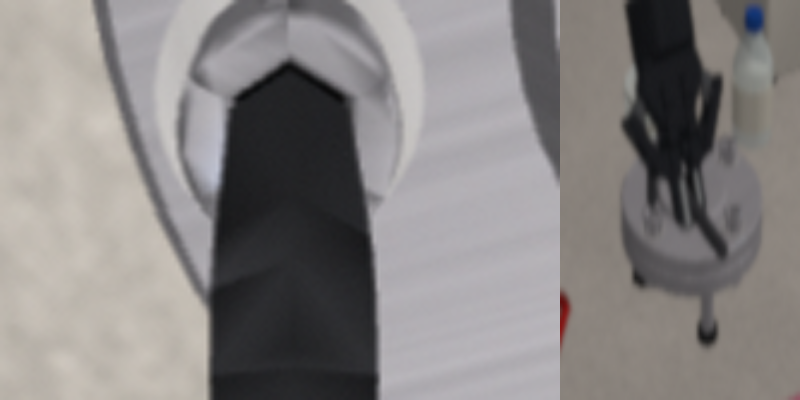

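```bash
python3 - <<'E'
from look import *
c=dict(np.load('pics/b_wrist.npz')); p,Rt,o=state()
P=cloud(c); z=P[...,2]
g=c['pixels'].mean(2)
L=(P-np.array([.596,-.0646,.107])); r=np.hypot(L[...,0],L[...,1])
m=(abs(z-.107)<.0025)&(r<.02)
A=P[m]
# circle fit of outer boundary: use transition head->plate; fit by maximizing: points at head height all within 12mm
K=keyR(133); Y=K[:,1];Z=K[:,2]
B=np.stack([(A-np.array([.596,-.0646,0]))@Y,(A-np.array([.596,-.0646,0]))@Z],1)
print(len(A),'y range',B[:,0].min(),B[:,0].max(),'z range',B[:,1].min(),B[:,1].max())
h=cv2.convexHull(B.astype(np.float32))[:,0]
h=h[h[:,1]>-.006]
s=least_squares(lambda v:np.hypot(h[:,0]-v[0],h[:,1]-v[1])-.012,[0,0],loss='soft_l1',f_scale=.0004); print('centre offs y,z',s.x, 'fun',s.fun.round(4)); ctr=np.array([.596,-.0646,.107])+Y*s.x[0]+Z*s.x[1]; print(ctr)
im=cv2.resize(c['pixels'],None,fx=4,fy=4,interpolation=cv2.INTER_CUBIC)
an=np.linspace(0,2*np.pi,80)
for cc,col in ((ctr,(0,0,255)),):
    C=np.array([cc+.012*np.cos(a)*Y+.012*np.sin(a)*Z for a in an]); cv2.polylines(im,[np.int32(proj(c,C)*4)],True,col,1)
    H=np.array([cc+(.0065/np.cos(np.pi/6))*(np.cos(a)*Z+np.sin(a)*Y) for a in np.arange(6)*np.pi/3]); cv2.polylines(im,[np.int32(proj(c,H)*4)],True,col,1)
# wrist-fit key's section at short end
se=np.array([.5965,-.0644,.1103])
H=np.array([se+(.006/np.cos(np.pi/6))*(np.cos(a)*Z+np.sin(a)*Y) for a in np.arange(6)*np.pi/3]); cv2.polylines(im,[np.int32(proj(c,H)*4)],True,(0,255,0),1)
cv2.imwrite('pics/bd.png',im[0:400,760:1320])
E
```

```text
1362 y range -0.012559787906006682 0.01160151976061192 z range -0.008366772855993779 0.012312123468355758
centre offs y,z [-0.00043184  0.0002899 ] fun [ 0.0002  0.0001  0.      0.      0.      0.0001  0.     -0.0001 -0.0001
 -0.0001  0.      0.0001  0.0001  0.     -0.      0.0001 -0.0001 -0.0001
 -0.0001  0.      0.0001  0.      0.      0.      0.0002  0.0001 -0.
  0.0001]
[ 0.59588188 -0.06510654  0.107     ]
```

View pics/bd.png

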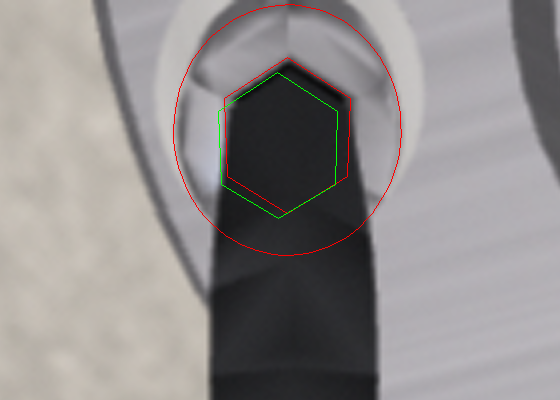

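arm_command(rows=[-0.03,0.17,0.12,0,0,0,-1,-0.03,0.35,0.22,0,0,0,-1,-0.03,0.52,0.32,0,0,0,-1,-0.03,0.7,0.42,0,0,0,-1,-0.03,0.7,0.42,0,0,0,-1])

```text
time: 12.48
ee_pos: [0.5567, -0.0201, 0.2006]
tcp_rot: [-119.6, -0.0, -137.1]
wrist_force: [-2.2, 1.4, 3.6]
opening: 0.0102
```

```bash
python3 - <<'E'
from look import *
p,Rt,o=state(); e,K=keypose(p,Rt); print(o['time'],p.round(4),'elbow',e.round(4),'se z',e[2]-.051,o['wrist_force'].round(1),o['torque'].round(2))
E
```

```text
12.4833 [ 0.5567 -0.0201  0.2006] elbow [ 0.5973 -0.0644  0.1534] se z 0.10241079252850402 [-2.2  1.4  3.6] [-0.05 -0.03  0.03]
```

arm_command(rows=[0,0.17,0.1,0,0,0,-1,0,0.35,0.2,0,0,0,-1,0,0.52,0.29,0,0,0,-1,0,0.7,0.39,0,0,0,-1,0,0.7,0.39,0,0,0,-1])

```text
time: 12.9
ee_pos: [0.5557, -0.019, 0.1938]
tcp_rot: [-119.7, -0.0, -137.1]
wrist_force: [-8.9, 9.1, 11.2]
opening: 0.0107
```

```bash
python3 - <<'E'
from look import *
p,Rt,o=state(); e,K=keypose(p,Rt); print(o['time'],p.round(4),'elbow',e.round(4),'se z',e[2]-.051,o['wrist_force'].round(1),o['torque'].round(2))
E
```

```text
12.9 [ 0.5557 -0.019   0.1938] elbow [ 0.5962 -0.0631  0.1465] se z 0.09546364482432584 [-8.9  9.1 11.2] [1.56 1.59 0.05]
```

```bash
python3 - <<'E'
from look import *
look('c')
im=[cv2.imread(f'pics/c_{n}.png') for n in('wrist','top','side')]
a=cv2.resize(im[0][0:120,190:330],None,fx=4,fy=4,interpolation=cv2.INTER_CUBIC); b=cv2.resize(im[2][150:250,190:250],(288,480),interpolation=cv2.INTER_CUBIC)
cv2.imwrite('pics/cc.png',np.hstack([a,b]))
E
```

```text
t 12.9 F [-8.9  9.1 11.2] M [1.56 1.59 0.05] op 0.0107 pred elbow [ 0.5962 -0.0631  0.1465] tool [ 0.5557 -0.019   0.1938]
['wrist'] [9392] elbow [ 0.5945 -0.0629  0.1549] se [ 0.5982 -0.066   0.1041] x [ 0.072 -0.061 -0.996] levaz 132.8 z_z 0.094 elbtool [0.0016 0.0048 0.0702] rot [ 0.1 -5.6  0.7] 1.28
['top'] [63] elbow [ 0.6026 -0.063   0.1658] se [ 0.5824 -0.0911  0.1284] x [-0.396 -0.551 -0.735] levaz 134.2 z_z 0.161 elbtool [-0.0043 -0.0076  0.0696] rot [  2.3  -9.5 -41.7] 1.12
['side'] [152] elbow [ 0.5951 -0.0544  0.1489] se [ 0.5951 -0.0581  0.0981] x [ 0.002 -0.073 -0.997] levaz 134.3 z_z 0.053 elbtool [-0.0046  0.0128  0.0681] rot [-1.3 -3.3 -2.8] 2.74
['wrist', 'top', 'side'] [9392, 63, 152] elbow [ 0.5937 -0.0623  0.1541] se [ 0.5987 -0.0638  0.1034] x [ 0.097 -0.029 -0.995] levaz 131.7 z_z 0.086 elbtool [0.0017 0.0059 0.0697] rot [ 1.1 -5.2  3. ] 7.56
```

View pics/cc.png

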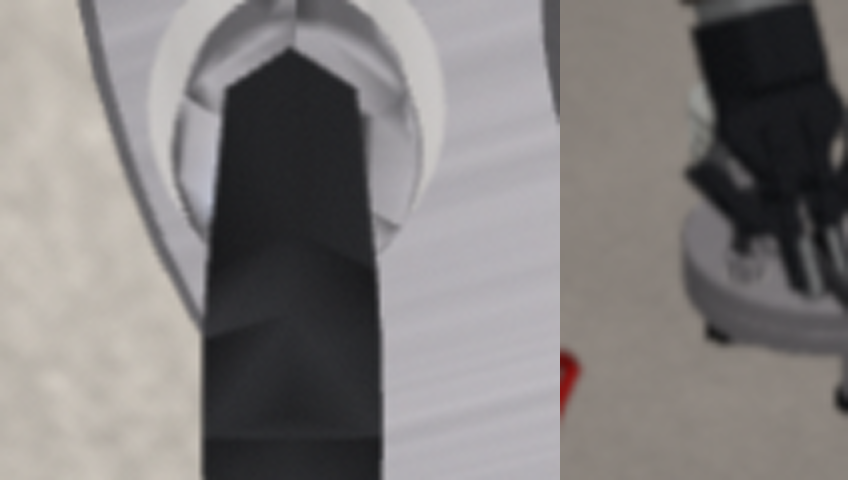

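arm_command(rows=[0,-1.2,-0.7,0,0,0,-1,0,-2.3,-1.3,0,0,0,-1,0,-0.5,-4,0,0,0,-1,0,-0.3,-4.8,0,0,0,-1,0,-0.3,-4.8,0,0,0,-1,0,-0.3,-4.8,0,0,0,-1], force=110)

```text
time: 13.55
ee_pos: [0.5295, 0.0092, 0.2191]
tcp_rot: [-119.5, 0.0, -137.0]
wrist_force: [-1.0, 0.4, -2.0]
opening: 0.0099
```

```bash
python3 - <<'E'
from look import *
KT1=KT@R.from_rotvec([0,-5.6,0],degrees=True).as_matrix()
look('d',ET=np.array([.0016,.0048,.0702]),KT=KT1)
im=cv2.imread('pics/d_wrist.png')
cv2.imwrite('pics/dc.png',cv2.resize(im[0:150,170:360],None,fx=4,fy=4,interpolation=cv2.INTER_CUBIC))
E
```

```text
t 13.55 F [-1.   0.4 -2. ] M [-0.43 -0.4   0.03] op 0.0099 pred elbow [ 0.5684 -0.0349  0.1804] tool [0.5295 0.0092 0.2191]
['wrist'] [8753] elbow [ 0.5683 -0.0347  0.178 ] se [ 0.5708 -0.0372  0.1271] x [ 0.048 -0.047 -0.998] levaz 132.9 z_z 0.067 elbtool [0.0015 0.007  0.0712] rot [0.  1.8 0.2] 0.95
['top'] [64] elbow [ 0.5728 -0.0394  0.1762] se [ 0.5737 -0.0424  0.1253] x [ 0.019 -0.058 -0.998] levaz 132.2 z_z 0.056 elbtool [0.0015 0.0054 0.0777] rot [ 0.7  2.5 -1.5] 0.93
['side'] [105] elbow [ 0.5644 -0.0349  0.1838] se [ 0.574  -0.0341  0.1338] x [ 0.19   0.017 -0.982] levaz 130.6 z_z 0.112 elbtool [0.0046 0.0032 0.0661] rot [ 2.3 -1.   8.7] 1.03
['wrist', 'top', 'side'] [8753, 64, 105] elbow [ 0.5679 -0.035   0.1781] se [ 0.5735 -0.0349  0.1274] x [ 0.11   0.003 -0.994] levaz 131.8 z_z 0.072 elbtool [0.0021 0.0069 0.0711] rot [1.2 1.5 4.7] 3.21
```

View pics/dc.png

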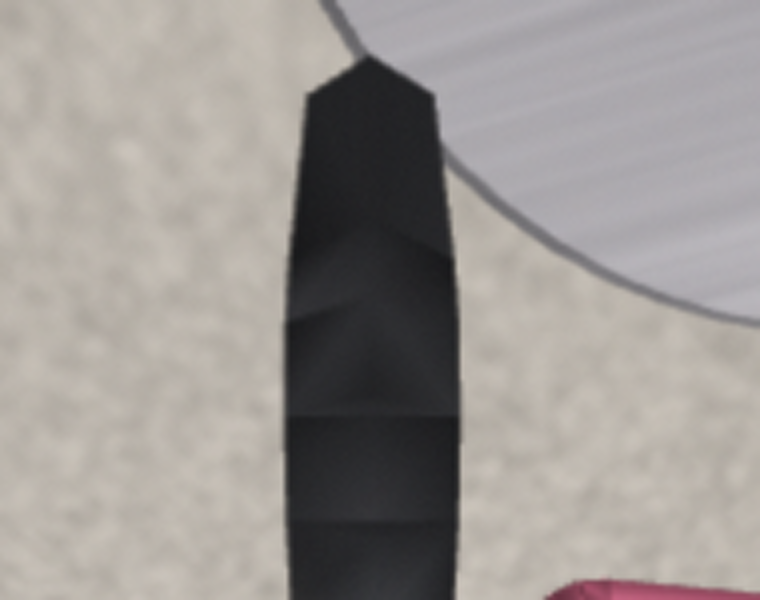

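```bash
cat >> plan.py <<'E'
KT2=KT@R.from_rotvec([0,-3.8,0],degrees=True).as_matrix(); ET2=np.array([.0012,.007,.0712])
E
python3 - <<'E'
from look import *
K=keyR(133); b=np.array([.596,-.065,.185])
for s in(1,-1):
    p1,R1=toolpose(b+K[:,2]*.012+s*K[:,1]*.022,K,ET2,KT2); go(p1,R1)
    q,er=ik(p1,R1,state()[2]['q']); print(er,q.round(0))
    c=snap('wrist')
E
```

```text
shift cm [-2.14 -3.71  4.24] rot deg [-3.81 -0.08 -0.02] rows 1.4
7.327123823588597e-13 [  -9.   31.   29.  115.   20. -147.]
shift cm [ 2.26 -3.72  4.25] rot deg [-3.8  -0.09 -0.02] rows 1.5
2.3405627432947013e-13 [ -12.   27.   23.  114.   18. -150.]
```

arm_command(rows=[-1,-2,2,-1.9,0,0,-1,-2.1,-3.7,4.2,-3.8,-0.1,0,-1,-2.1,-3.7,4.2,-3.8,-0.1,0,-1,-2.1,-3.7,4.2,-3.8,-0.1,0,-1,-2.1,-3.7,4.2,-3.8,-0.1,0,-1])

```text
time: 14.22
ee_pos: [0.5823, -0.017, 0.2293]
tcp_rot: [-123.4, -0.0, -137.0]
wrist_force: [-1.0, 0.6, -2.0]
opening: 0.01
```

```bash
python3 - <<'E'
from look import *
look('e',ET2,KT2,cams=('wrist',))
im=cv2.imread('pics/e_wrist.png')
cv2.imwrite('pics/ec.png',cv2.resize(im[0:140,200:390],None,fx=4,fy=4,interpolation=cv2.INTER_CUBIC))
E
```

```text
t 14.2167 F [-1.   0.6 -2. ] M [-0.5  -0.46  0.04] op 0.01 pred elbow [ 0.6193 -0.0585  0.1843] tool [ 0.5823 -0.017   0.2293]
['wrist'] [8754] elbow [ 0.6191 -0.0587  0.1842] se [ 0.6192 -0.0586  0.1332] x [ 0.001  0.003 -1.   ] levaz 133.0 z_z -0.001 elbtool [0.0015 0.0071 0.0713] rot [0.  0.  0.2] 0.96
```

View pics/ec.png

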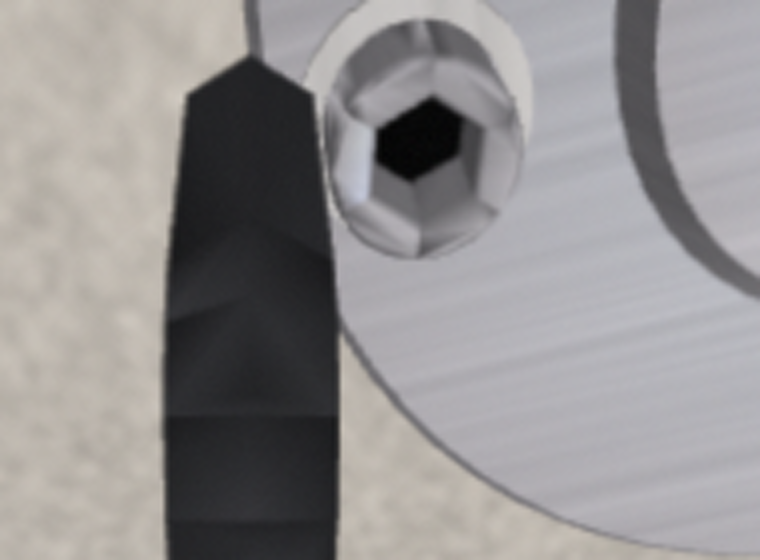

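```bash
python3 - <<'E'
import cv2,numpy as np
im=cv2.imread('pics/e_wrist.png')[0:70,276:336]
im=cv2.resize(im,None,fx=9,fy=9,interpolation=cv2.INTER_CUBIC)
im=np.clip((im.astype(float)/255)**.6*255,0,255).astype(np.uint8)
for i in range(0,60,10): cv2.putText(im,str(276+i),(i*9,10),0,.4,(0,0,255),1)
for i in range(0,70,10): cv2.putText(im,str(i),(0,i*9+5),0,.4,(0,0,255),1)
z=np.load('pics/e_wrist.npz')['z_map'][0:70,276:336]
zz=cv2.resize(z,None,fx=5,fy=9,interpolation=cv2.INTER_NEAREST); zz=np.clip((zz-.12)/.06*255,0,255).astype(np.uint8)
cv2.imwrite('pics/ee.png',np.hstack([im[:600],cv2.cvtColor(zz,cv2.COLOR_GRAY2BGR)[:600,:250]]))
E
```

```text
(no output)
```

View pics/ee.png

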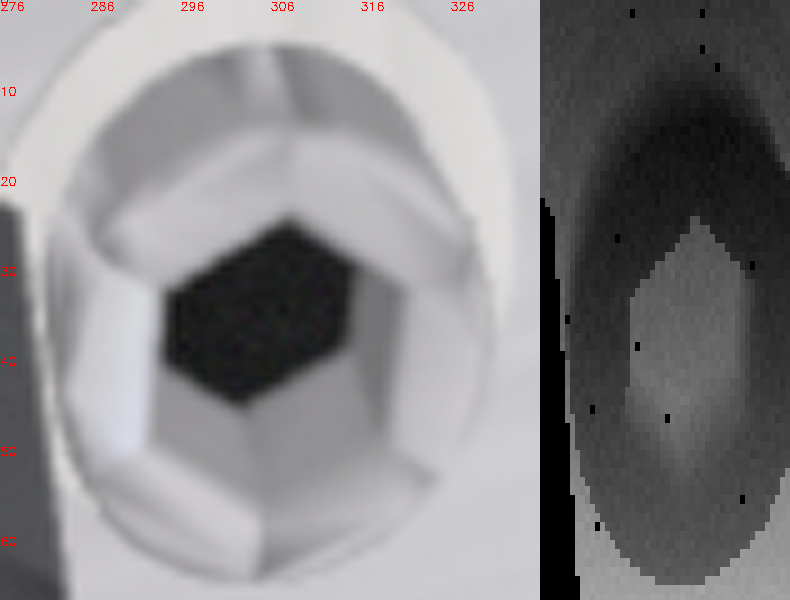

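```bash
python3 - <<'E'
from look import *
c=dict(np.load('pics/e_wrist.npz'))
px=np.array([(290,215),(160,290),(150,453),(257,512),(385,443),(407,290)])/9+[276,0]-.0
px-= [0.44,0.44]  # resize pixel-centre shift (0.5-0.5/9)
P=cloud(c)
for u,v in [(300,20),(287,45),(321,45),(300,60),(312,22),(295,58)]: print('facet z',P[v,u].round(4))
for z in (.105,.107):
    W=np.array([onz(c,u,v,z) for u,v in px])
    def f(s):
        a=s[2]+np.arange(6)*np.pi/3
        return np.r_[W[:,0]-s[0]-s[3]*np.cos(a),W[:,1]-s[1]-s[3]*np.sin(a)]
    best=None
    for sg in (1,-1):
        def g(s): 
            a=s[2]+sg*np.arange(6)*np.pi/3
            return np.r_[W[:,0]-s[0]-s[3]*np.cos(a),W[:,1]-s[1]-s[3]*np.sin(a)]*1000
        s=least_squares(g,[W[:,0].mean(),W[:,1].mean(),np.radians(-47),.0075])
        if best is None or s.cost<best.cost: best=s
    s=best; print(z,'centre',s.x[:2].round(4),'yaw',np.degrees(s.x[2]).round(1),'AF',2*s.x[3]*np.cos(np.pi/6),'cost',s.cost.round(3),s.fun.round(2))
# key short end corners in 'ec' crop (x4, origin 200,0)
k=np.array([(253,55),(187,94),(315,94)])/4+[200,0]-.375
for z in (.131,.1332,.135):
    W=np.array([onz(c,u,v,z) for u,v in k]); K=keyR(133)
    w=np.linalg.norm(W[1]-W[2]); mid=(W[1]+W[2])/2
    print('z',z,'front',W[0].round(4),'width',w.round(4),'centre from sides',(mid-K[:,2]*.00346).round(4),'centre from front',(W[0]-K[:,2]*.00693).round(4),'yaw of side line',np.degrees(np.arctan2(*(W[1]-W[2])[[1,0]])).round(1))
E
```

```text
facet z [ 0.605  -0.0692  0.1078]
facet z [ 0.6012 -0.0574  0.1073]
facet z [ 0.5886 -0.0687  0.1064]
facet z [ 0.5908 -0.0568  0.1066]
facet z [ 0.6001 -0.0724  0.1072]
facet z [ 0.5935 -0.0557  0.1068]
0.105 centre [ 0.5951 -0.0648] yaw -46.4 AF 0.013420479360721308 cost 0.205 [-0.04  0.07 -0.42  0.24  0.06  0.09 -0.01 -0.26  0.24  0.08  0.09 -0.13]
0.107 centre [ 0.5958 -0.0651] yaw -46.4 AF 0.013236315419331396 cost 0.2 [-0.04  0.07 -0.42  0.23  0.06  0.09 -0.01 -0.26  0.23  0.07  0.08 -0.13]
z 0.131 front [ 0.6236 -0.0639  0.131 ] width 0.0125 centre from sides [ 0.6191 -0.0588  0.131 ] centre from front [ 0.6189 -0.0589  0.131 ] yaw of side line 42.9
z 0.1332 front [ 0.6241 -0.0644  0.1332] width 0.0122 centre from sides [ 0.6196 -0.0593  0.1332] centre from front [ 0.6193 -0.0593  0.1332] yaw of side line 42.9
z 0.135 front [ 0.6244 -0.0647  0.135 ] width 0.0121 centre from sides [ 0.6199 -0.0597  0.135 ] centre from front [ 0.6197 -0.0597  0.135 ] yaw of side line 42.9
```

```bash
python3 - <<'E'
from look import *
p,Rt,o=state(); e,K=keypose(p,Rt,ET2,KT2); print(K.round(3).tolist())
K1=R.from_euler('z',.6,degrees=True).as_matrix()@K
for dz in(-.0,-.022):
  p1,R1=toolpose(e+[-.0238,-.0057,dz],K1,ET2,KT2); go(p1,R1)
print('down',(Rt.T@[0,0,-1]).round(4))
E
```

```text
[[0.0, 0.731, 0.682], [0.0, 0.682, -0.731], [-1.0, 0.0, -0.0]]
shift cm [ 2.19  0.66 -1.01] rot deg [-0.   -0.5  -0.33] rows 0.6
shift cm [2.19 2.5  0.2 ] rot deg [-0.   -0.5  -0.33] rows 0.8
down [2.000e-04 8.357e-01 5.492e-01]
```

arm_command(rows=[1,0.3,-0.5,0,0,0,-1,2.19,0.66,-1.01,0,-0.5,-0.3,-1,2.19,1.6,-0.4,0,-0.5,-0.3,-1,2.19,2.5,0.2,0,-0.5,-0.3,-1,2.19,2.5,0.2,0,-0.5,-0.3,-1,2.19,2.5,0.2,0,-0.5,-0.3,-1])

```text
time: 14.77
ee_pos: [0.5576, -0.0224, 0.2075]
tcp_rot: [-123.4, 0.0, -136.4]
wrist_force: [0.4, -0.3, -1.9]
opening: 0.0097
```

```bash
python3 - <<'E'
from look import *
look('f',ET2,KT2,cams=('wrist',))
p,Rt,o=state(); e,K=keypose(p,Rt,ET2,KT2); print('target elbow .5955 -.0642 .1623')
c=dict(np.load('pics/f_wrist.npz'))
im=cv2.resize(c['pixels'],None,fx=6,fy=6,interpolation=cv2.INTER_CUBIC)
B=np.array([.5958,-.0651,.107]); Kb=keyR(133.6)
def hexa(o,r,z=None): return np.int32((proj(c,np.array([o+r/np.cos(np.pi/6)*(np.cos(a)*Kb[:,2]+np.sin(a)*Kb[:,1]) for a in np.arange(6)*np.pi/3]))+.42)*6)
cv2.polylines(im,[hexa(B,.0066)],True,(0,0,255),1)
S=np.array([.5958,-.0651,e[2]-.051+.0008]); cv2.polylines(im,[hexa(S,.006)],True,(0,255,0),1)
cv2.imwrite('pics/fc.png',im[0:280,216*6:312*6])
E
```

```text
t 14.7667 F [ 0.4 -0.3 -1.9] M [-0.49 -0.52 -0.01] op 0.0097 pred elbow [ 0.5951 -0.0635  0.1625] tool [ 0.5576 -0.0224  0.2075]
['wrist'] [8907] elbow [ 0.5949 -0.0639  0.1623] se [ 0.5955 -0.0632  0.1113] x [ 0.012  0.014 -1.   ] levaz 133.5 z_z -0.002 elbtool [0.0016 0.0071 0.0715] rot [0.1 0.1 1. ] 1.15
target elbow .5955 -.0642 .1623
```

View pics/fc.png

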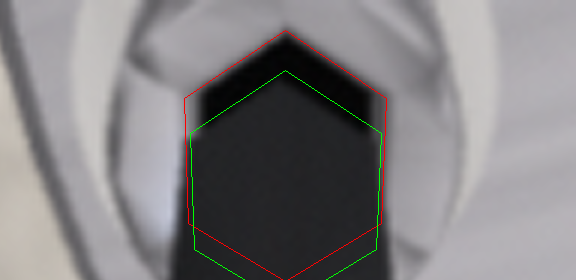

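arm_command(rows=[0,0.24,0.18,0,0,0,-1,0,0.41,0.29,0,0,0,-1,0,0.57,0.4,0,0,0,-1,0,0.57,0.4,0,0,0,-1])

```text
time: 15.15
ee_pos: [0.5581, -0.023, 0.2006]
tcp_rot: [-123.3, 0.0, -136.4]
wrist_force: [-0.4, 0.7, -2.2]
opening: 0.0095
```

```bash
python3 - <<'E'
from look import *
look('g',ET2,KT2,cams=('wrist',))
E
```

```text
t 15.15 F [-0.4  0.7 -2.2] M [-0.46 -0.46 -0.02] op 0.0095 pred elbow [ 0.5956 -0.0641  0.1556] tool [ 0.5581 -0.023   0.2006]
['wrist'] [9024] elbow [ 0.5955 -0.0646  0.1556] se [ 0.5965 -0.0638  0.1046] x [ 0.019  0.016 -1.   ] levaz 133.4 z_z 0.002 elbtool [0.0016 0.0069 0.0715] rot [ 0.2 -0.1  1.4] 1.26
```

arm_command(rows=[0,0.17,0.11,0,0,0,-1,0,0.33,0.22,0,0,0,-1,0,0.5,0.33,0,0,0,-1,0,0.5,0.33,0,0,0,-1])

```text
time: 15.53
ee_pos: [0.5579, -0.023, 0.1946]
tcp_rot: [-123.3, 0.0, -136.4]
wrist_force: [-0.8, 1.0, -1.7]
opening: 0.0098
```

```bash
python3 - <<'E'
from look import *
look('h',ET2,KT2,cams=('wrist',))
E
```

```text
t 15.5333 F [-0.8  1.  -1.7] M [-0.32 -0.25  0.01] op 0.0098 pred elbow [ 0.5955 -0.0641  0.1497] tool [ 0.5579 -0.023   0.1946]
['wrist'] [9058] elbow [ 0.5954 -0.0649  0.1498] se [ 0.5967 -0.0641  0.0988] x [ 0.025  0.015 -1.   ] levaz 133.3 z_z 0.006 elbtool [0.0018 0.0066 0.0716] rot [ 0.3 -0.4  1.6] 1.55
```

Inside without force. Continue to the floor.

arm_command(rows=[0,0.17,0.11,0,0,0,-1,0,0.33,0.22,0,0,0,-1,0,0.5,0.33,0,0,0,-1,0,0.5,0.33,0,0,0,-1])

```text
time: 15.92
ee_pos: [0.5579, -0.0229, 0.1887]
tcp_rot: [-123.3, 0.0, -136.4]
wrist_force: [-1.4, 2.0, -1.3]
opening: 0.0092
```

```bash
python3 - <<'E'
from look import *
look('i',ET2,KT2,cams=('wrist',))
E
```

```text
t 15.9167 F [-1.4  2.  -1.3] M [-0.32 -0.11 -0.01] op 0.0092 pred elbow [ 0.5955 -0.064   0.1437] tool [ 0.5579 -0.0229  0.1887]
['wrist'] [9037] elbow [ 0.5957 -0.0651  0.1441] se [ 0.597  -0.0645  0.0931] x [ 0.026  0.012 -1.   ] levaz 133.3 z_z 0.009 elbtool [0.0018 0.0062 0.0718] rot [ 0.3 -0.6  1.5] 1.78
```

View pics/i_wrist.png

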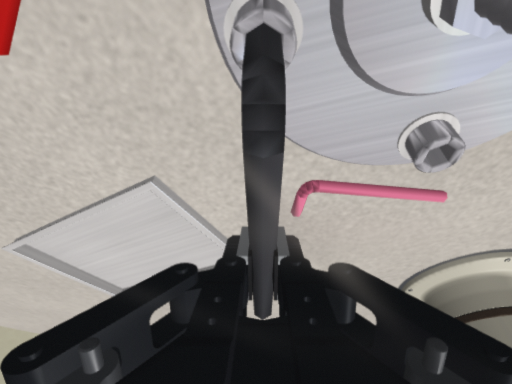

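```bash
cat > arc.py <<'E'
from look import *
def arc(phis,B=(.5957,-.0645),dz=0,grip=-1):
    p,R0,o=state(); B=np.array([B[0],B[1],p[2]])
    q=o['q']
    for f in phis:
        Rz_=R.from_euler('z',-f,degrees=True).as_matrix()
        pn=B+Rz_@(p-B)+[0,0,dz]; s=R0.T@(pn-p)*100; w=R0.T@np.array([0,0,-f])
        q,er=ik(pn,Rz_@R0,q)
        print(f, ', '.join(f'{x:.2f}' for x in s)+', '+', '.join(f'{x:.1f}' for x in w), 'ik',round(er,3),q.round(0).astype(int))
E
python3 - <<'E'
from arc import *
arc([4,8,12,16,20,24,28,32,36,40,40,40],dz=-.0008)
E
```

```text
4 -0.39, 0.05, 0.06, 0.0, 3.3, 2.2 ik 0.0 [ -10   27   19  108   21 -144]
8 -0.78, 0.03, 0.11, 0.0, 6.7, 4.4 ik 0.0 [ -10   26   18  107   23 -141]
12 -1.16, -0.02, 0.17, 0.0, 10.0, 6.6 ik 0.0 [ -10   25   17  105   24 -137]
16 -1.54, -0.07, 0.26, 0.0, 13.4, 8.8 ik 0.0 [ -11   24   15  103   26 -133]
20 -1.91, -0.14, 0.37, 0.0, 16.7, 11.0 ik 0.0 [ -11   23   14  101   27 -129]
24 -2.27, -0.23, 0.50, 0.0, 20.1, 13.2 ik 0.0 [ -11   22   13   99   28 -125]
28 -2.62, -0.33, 0.65, 0.0, 23.4, 15.4 ik 0.0 [ -11   21   11   97   29 -121]
32 -2.95, -0.44, 0.82, 0.0, 26.7, 17.6 ik 0.0 [ -11   19   10   95   30 -117]
36 -3.27, -0.56, 1.01, 0.0, 30.1, 19.8 ik 0.0 [ -12   18    8   92   31 -113]
40 -3.57, -0.70, 1.22, 0.0, 33.4, 22.0 ik 0.0 [ -12   17    7   90   32 -108]
40 -3.57, -0.70, 1.22, 0.0, 33.4, 22.0 ik 0.0 [ -12   17    7   90   32 -108]
40 -3.57, -0.70, 1.22, 0.0, 33.4, 22.0 ik 0.0 [ -12   17    7   90   32 -108]
```

arm_command(rows=[-0.39,0.05,0.06,0,3.3,2.2,-1,-0.78,0.03,0.11,0,6.7,4.4,-1,-1.16,-0.02,0.17,0,10,6.6,-1,-1.54,-0.07,0.26,0,13.4,8.8,-1,-1.91,-0.14,0.37,0,16.7,11,-1,-2.27,-0.23,0.5,0,20.1,13.2,-1], force=120)

```text
time: 16.47
ee_pos: [0.5775, -0.0106, 0.1886]
tcp_rot: [-123.4, -0.1, -160.6]
wrist_force: [-7.7, 4.1, 1.7]
opening: 0.0098
```

```bash
python3 - <<'E'
from arc import *
look('j',ET2,KT2,cams=('wrist',))
E
```

```text
t 16.4667 F [-7.7  4.1  1.7] M [0.34 1.13 1.16] op 0.0098 pred elbow [ 0.5948 -0.0634  0.1435] tool [ 0.5775 -0.0106  0.1886]
['wrist'] [9004] elbow [ 0.596  -0.0645  0.1438] se [ 0.5975 -0.0642  0.0928] x [ 0.03   0.004 -1.   ] levaz 110.0 z_z 0.006 elbtool [0.0004 0.006  0.0722] rot [-0.6 -0.5  1.8] 1.65
```

View pics/j_wrist.png

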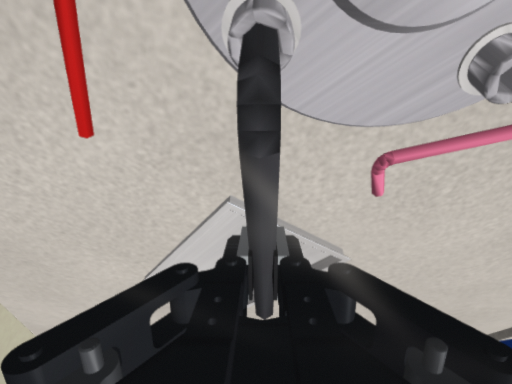

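```bash
python3 - <<'E'
from arc import *
arc([4,8,12,16,20,24,28,32,36,40,44,48],B=(.5957,-.0645))
E
```

```text
4 -0.40, -0.01, 0.02, -0.0, 3.3, 2.2 ik 0.0 [ -11   21   11   97   30 -121]
8 -0.79, -0.04, 0.06, -0.0, 6.7, 4.4 ik 0.0 [ -11   19   10   95   31 -116]
12 -1.18, -0.08, 0.12, -0.0, 10.0, 6.6 ik 0.0 [ -12   18    8   92   31 -112]
16 -1.56, -0.14, 0.20, -0.0, 13.4, 8.8 ik 0.0 [ -12   17    7   90   32 -108]
20 -1.94, -0.21, 0.31, -0.0, 16.7, 11.0 ik 0.0 [ -12   15    5   87   33 -103]
24 -2.30, -0.29, 0.44, -0.0, 20.0, 13.2 ik 0.0 [-12  14   3  84  33 -98]
28 -2.65, -0.39, 0.59, -0.0, 23.4, 15.4 ik 0.0 [-12  12   2  81  33 -94]
32 -2.99, -0.50, 0.76, -0.0, 26.7, 17.6 ik 0.0 [-12  11   0  79  33 -89]
36 -3.32, -0.63, 0.95, -0.0, 30.0, 19.8 ik 0.0 [-12   9  -2  76  33 -84]
40 -3.63, -0.76, 1.15, -0.0, 33.4, 22.0 ik 0.0 [-12   8  -3  73  33 -79]
44 -3.92, -0.91, 1.38, -0.0, 36.7, 24.2 ik 0.0 [-12   6  -5  70  32 -74]
48 -4.19, -1.07, 1.62, -0.0, 40.1, 26.4 ik 0.0 [-12   5  -7  67  32 -70]
```

arm_command(rows=[-0.4,-0.01,0.02,0,3.3,2.2,-1,-0.79,-0.04,0.06,0,6.7,4.4,-1,-1.18,-0.08,0.12,0,10,6.6,-1,-1.56,-0.14,0.2,0,13.4,8.8,-1,-1.94,-0.21,0.31,0,16.7,11,-1,-2.3,-0.29,0.44,0,20,13.2,-1,-2.65,-0.39,0.59,0,23.4,15.4,-1,-2.99,-0.5,0.76,0,26.7,17.6,-1,-3.32,-0.63,0.95,0,30,19.8,-1,-3.63,-0.76,1.15,0,33.4,22,-1,-3.92,-0.91,1.38,0,36.7,24.2,-1,-4.19,-1.07,1.62,0,40.1,26.4,-1])

```text
time: 17.52
ee_pos: [0.6239, -0.0142, 0.1888]
tcp_rot: [-123.5, -0.0, 151.5]
wrist_force: [-4.4, 7.6, 0.3]
opening: 0.0096
```

```bash
python3 - <<'E'
from arc import *
look('k',ET2,KT2,cams=('wrist',))
print(state()[2]['tcp_rot'])
arc([4,8,12,16,20,24,28])
E
```

```text
t 17.5167 F [-4.4  7.6  0.3] M [0.99 0.91 1.16] op 0.0096 pred elbow [ 0.5963 -0.0624  0.1436] tool [ 0.6239 -0.0142  0.1888]
['wrist'] [8943] elbow [ 0.5967 -0.0647  0.1437] se [ 0.5977 -0.0653  0.0927] x [ 0.02  -0.011 -1.   ] levaz 61.8 z_z 0.0 elbtool [-0.0002  0.0059  0.0727] rot [-0.4 -0.2  1.3] 1.4
[-1.23493314e+02 -2.78031386e-02  1.51155830e+02]
4 -0.40, -0.01, 0.02, -0.0, 3.3, 2.2 ik 0.0 [-12   4  -8  64  31 -65]
8 -0.80, -0.04, 0.06, -0.0, 6.7, 4.4 ik 0.0 [-11   2 -10  62  30 -60]
12 -1.20, -0.08, 0.12, -0.0, 10.0, 6.6 ik 0.0 [-11   1 -11  59  29 -56]
16 -1.58, -0.14, 0.20, -0.0, 13.3, 8.8 ik 0.0 [-11   0 -13  57  27 -51]
20 -1.97, -0.21, 0.31, -0.0, 16.7, 11.0 ik 0.0 [-11  -1 -14  55  26 -47]
24 -2.34, -0.29, 0.44, -0.0, 20.0, 13.2 ik 0.0 [-10  -2 -15  53  24 -42]
28 -2.70, -0.39, 0.59, -0.0, 23.4, 15.5 ik 0.0 [-10  -3 -16  51  22 -38]
```

View pics/k_wrist.png

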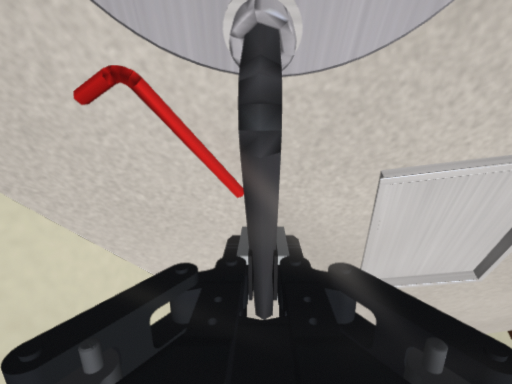

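arm_command(rows=[-0.4,-0.01,0.02,0,3.3,2.2,-1,-0.8,-0.04,0.06,0,6.7,4.4,-1,-1.2,-0.08,0.12,0,10,6.6,-1,-1.58,-0.14,0.2,0,13.3,8.8,-1,-1.97,-0.21,0.31,0,16.7,11,-1,-2.34,-0.29,0.44,0,20,13.2,-1,-2.34,-0.29,0.44,0,20,13.2,-1])

```text
time: 18.15
ee_pos: [0.642, -0.0298, 0.1889]
tcp_rot: [-123.5, -0.0, 127.5]
wrist_force: [0.1, 9.3, -0.0]
opening: 0.0092
```

```bash
python3 - <<'E'
from arc import *
look('l',ET2,KT2,cams=('wrist',))
im=cv2.imread('pics/l_wrist.png')[0:80,215:310]
im=cv2.resize(im,None,fx=7,fy=7,interpolation=cv2.INTER_CUBIC)
cv2.imwrite('pics/lc.png',np.clip((im.astype(float)/255)**.6*255,0,255).astype(np.uint8))
E
```

```text
t 18.15 F [ 0.1  9.3 -0. ] M [1.27 0.59 1.05] op 0.0092 pred elbow [ 0.5973 -0.0626  0.1437] tool [ 0.642  -0.0298  0.1889]
['wrist'] [8945] elbow [ 0.597  -0.0652  0.1436] se [ 0.5971 -0.0653  0.0926] x [ 0.003 -0.001 -1.   ] levaz 37.8 z_z -0.002 elbtool [-0.0007  0.0061  0.0728] rot [-0.3 -0.1  0.2] 1.33
```

View pics/lc.png

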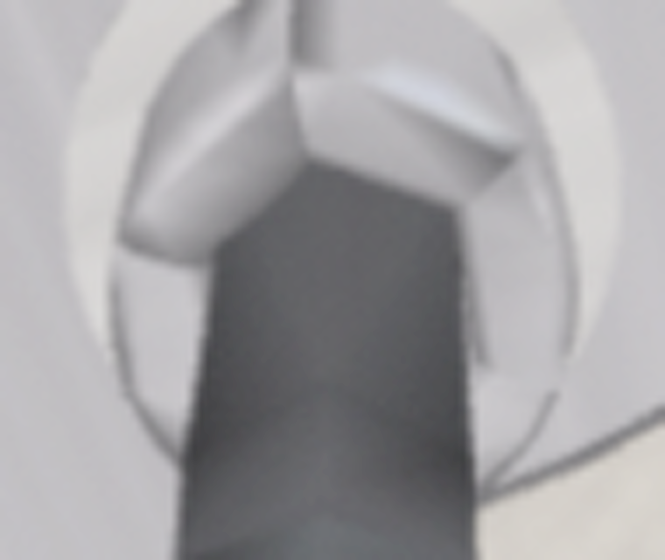

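```bash
python3 - <<'E'
from arc import *
c=dict(np.load('pics/l_wrist.npz'))
px=np.array([(215,245),(310,157),(457,205)])/7+[215,0]-.43
W=np.array([onz(c,u,v,.107) for u,v in px]); print(W.round(4), np.linalg.norm(np.diff(W,axis=0),axis=1))
for i,j in((0,1),(1,2)): 
    d=W[j]-W[i]; print('edge az',np.degrees(np.arctan2(d[1],d[0])).round(1))
def g(s):
    a=s[2]-np.arange(3)*np.pi/3
    return np.r_[W[:,0]-s[0]-.0077*np.cos(a),W[:,1]-s[1]-.0077*np.sin(a)]*1000
for s0 in (-80,-140,-20,160):
    s=least_squares(g,[.596,-.065,np.radians(s0)]); print(s.x[:2].round(4),np.degrees(s.x[2]).round(1),s.cost)
E
```

```text
[[ 0.5967 -0.0723  0.107 ]
 [ 0.5907 -0.071   0.107 ]
 [ 0.5881 -0.064   0.107 ]] [0.00612775 0.00742889]
edge az 167.1
edge az 111.0
[ 0.5953 -0.0653] -72.6 0.7814206994998181
[ 0.5953 -0.0653] -72.6 0.7814206995196874
[ 0.5953 -0.0653] -72.6 0.7814206995049233
[ 0.5953 -0.0653] 287.4 0.7814206994989308
```

arm_command(rows=[-0.2,0,0.01,0,1.7,1.1,-1,-0.4,-0.01,0.02,0,3.3,2.2,-1,-0.4,-0.01,0.02,0,3.3,2.2,-1])

```text
time: 18.45
ee_pos: [0.6444, -0.033, 0.1888]
tcp_rot: [-123.5, -0.0, 123.7]
wrist_force: [-0.7, 8.7, 0.9]
opening: 0.0093
```

```bash
python3 - <<'E'
from arc import *
look('m',ET2,KT2,cams=('wrist',))
arc([-3,-6,-9])
E
```

```text
t 18.45 F [-0.7  8.7  0.9] M [1.34 0.59 1.04] op 0.0093 pred elbow [ 0.5975 -0.0628  0.1436] tool [ 0.6444 -0.033   0.1888]
['wrist'] [8945] elbow [ 0.597  -0.0653  0.1436] se [ 0.597  -0.0651  0.0926] x [-0.002  0.004 -1.   ] levaz 33.9 z_z -0.001 elbtool [-0.0006  0.006   0.0727] rot [-0.2 -0.1 -0.2] 1.33
-3 0.30, -0.00, 0.00, 0.0, -2.5, -1.7 ik 0.0 [-10  -2 -15  53  24 -42]
-6 0.61, -0.01, 0.02, 0.0, -5.0, -3.3 ik 0.0 [-11  -1 -14  54  25 -45]
-9 0.91, -0.03, 0.05, 0.0, -7.5, -5.0 ik 0.0 [-11  -1 -13  56  26 -48]
```

arm_command(rows=[0.3,0,0,0,-2.5,-1.7,-1,0.5,-0.01,0.02,0,-4.2,-2.8,-1])

```text
time: 18.67
ee_pos: [0.6415, -0.0292, 0.189]
tcp_rot: [-123.5, 0.0, 128.9]
wrist_force: [1.6, 6.7, -0.0]
opening: 0.0095
```

```bash
cat > optB.py <<'E'
from arc import *
o=sensors.get_obs(); print(o['time'],o['wrist_force'].round(1),o['torque'].round(2),o['tcp_rot'])
L=38.; K=keyR(L); B=np.array([.5958,-.0651,.144])
def tool_for(K,sg,thp,flip):
    a=np.radians(60*sg); x,y,z=K.T
    d0=np.cos(a)*x+np.sin(a)*y; t=np.radians(thp)
    d=np.cos(t)*d0-np.sin(t)*z; zz=np.sin(t)*d0+np.cos(t)*z
    if flip: zz=-zz
    return np.stack([np.cross(d,zz),d,zz],1)
if __name__=='__main__':
    for sg in(1,-1):
      for flip in (0,1):
        for thp in (-20,0,20,35):
          for r in (.08,.11):
            G=tool_for(K,sg,thp,flip); g=B-r*K[:,2]; ok=[]
            for back in (.062,.13):
                q,er=ik(g-G[:,1]*back,G,[0,20,0,90,0,0]); ok.append(round(float(er),2)); 
                if back==.062: qq=q
            if max(ok)<.1: print('bolt',sg,flip,thp,r,ok,qq.round(0).astype(int),'d',G[:,1].round(2))
E
python3 optB.py
```

```text
18.6667 [ 1.6  6.7 -0. ] [0.98 0.2  0.33] [-1.23508637e+02  8.71678651e-03  1.28924544e+02]
bolt 1 0 -20 0.08 [0.0, 0.0] [ 20  22   3  80 -62  -1] d [ 0.23 -0.85 -0.47]
bolt 1 0 -20 0.11 [0.0, 0.0] [ 21  26   8  83 -61   1] d [ 0.23 -0.85 -0.47]
bolt 1 0 0 0.08 [0.0, 0.0] [ 18  -3 -26  36 -55 -35] d [ 0.53 -0.68 -0.5 ]
bolt 1 0 0 0.11 [0.0, 0.0] [ 20   1 -22  38 -55 -34] d [ 0.53 -0.68 -0.5 ]
bolt 1 0 20 0.08 [0.0, 0.0] [ 13 -19 -46   9 -36 -56] d [ 0.77 -0.43 -0.47]
bolt 1 0 20 0.11 [0.0, 0.0] [ 14 -15 -42   9 -37 -55] d [ 0.77 -0.43 -0.47]
bolt 1 0 35 0.08 [0.0, 0.0] [  6 -26 -55  -4 -17 -64] d [ 0.89 -0.21 -0.41]
bolt 1 0 35 0.11 [0.0, 0.0] [  8 -21 -52  -5 -19 -63] d [ 0.89 -0.21 -0.41]
bolt 1 1 -20 0.08 [0.0, 0.0] [ 20  22   3  80 -62 179] d [ 0.23 -0.85 -0.47]
bolt 1 1 -20 0.11 [0.0, 0.0] [  21   26    8   83  -61 -179] d [ 0.23 -0.85 -0.47]
bolt 1 1 0 0.08 [0.0, 0.0] [ 18  -3 -26  36 -55 145] d [ 0.53 -0.68 -0.5 ]
bolt 1 1 0 0.11 [0.0, 0.0] [ 20   1 -22  38 -55 146] d [ 0.53 -0.68 -0.5 ]
bolt 1 1 20 0.08 [0.0, 0.0] [ 13 -19 -46   9 -36 124] d [ 0.77 -0.43 -0.47]
bolt 1 1 20 0.11 [0.0, 0.0] [ 14 -15 -42   9 -37 125] d [ 0.77 -0.43 -0.47]
bolt 1 1 35 0.08 [0.0, 0.0] [  6 -26 -55  -4 -17 116] d [ 0.89 -0.21 -0.41]
bolt 1 1 35 0.11 [0.0, 0.0] [  8 -21 -52  -5 -19 117] d [ 0.89 -0.21 -0.41]
bolt -1 0 35 0.08 [0.0, 0.0] [-22  43  28 114  58 -62] d [ 0.02  0.91 -0.41]
bolt -1 0 35 0.11 [0.0, 0.0] [-20  44  31 113  60 -59] d [ 0.02  0.91 -0.41]
bolt -1 1 35 0.08 [0.0, 0.0] [-22  43  28 114  58 118] d [ 0.02  0.91 -0.41]
bolt -1 1 35 0.11 [0.0, 0.0] [-20  44  31 113  60 121] d [ 0.02  0.91 -0.41]
```

```bash
python3 - <<'E'
from optB import *
c=snap('top','n_top.png'); P=cloud(c); z=P[...,2]
m=(z>.012)&(z<.03)&(P[...,0]>.3)&(P[...,0]<.75)&(P[...,1]>.1)&(P[...,1]<.55)
A=P[m][:,:2].astype(np.float32)
# main component
from scipy import ndimage
lab,n=ndimage.label(cv2.dilate(m.astype(np.uint8),np.ones((3,3)))); 
s=ndimage.sum(m,lab,range(1,n+1)); k=np.argmax(s)+1; A=P[m&(lab==k)][:,:2].astype(np.float32)
r=cv2.minAreaRect(A); print('tray',r, len(A)); print(cv2.boxPoints(r).round(3).tolist())
ctr=np.array(r[0])
for L in range(-180,180,20):
    a=np.radians(L); zk=-np.array([np.cos(a),np.sin(a),0]); y=np.array([0,0,-1.]); x=np.cross(y,zk); K=np.stack([x,y,zk],1)
    G=tool_for(K,1,0,0)
    mid=np.r_[ctr,.02]; rr=.09
    g=mid  # grasp near key middle
    res=[]
    for up in (0,.12):
        q,er=ik(g-G[:,1]*.062+[0,0,up],G,[20,20,10,90,0,0]); res.append((round(float(er),2),q.round(0).astype(int).tolist()))
    print(L,res,'d',G[:,1].round(2))
E
```

```text
18.6667 [ 1.6  6.7 -0. ] [0.98 0.2  0.33] [-1.23508637e+02  8.71678651e-03  1.28924544e+02]
tray ((0.5153689980506897, 0.30555960536003113), (0.2960267961025238, 0.2158988118171692), 70.96285247802734) 942
[[0.36500000953674316, 0.20100000500679016], [0.5690000057220459, 0.12999999523162842], [0.6660000085830688, 0.4099999964237213], [0.4620000123977661, 0.48100000619888306]]
-180 [(0.0, [41, 32, 15, 93, -22, -135]), (0.0, [41, 30, 25, 105, -22, -135])] d [ 0.   -0.5  -0.87]
-160 [(0.0, [43, 24, 4, 82, -27, -154]), (0.0, [43, 21, 13, 95, -27, -154])] d [ 0.17 -0.47 -0.87]
-140 [(27.19, [42, 13, -9, 67, -29, 180]), (27.19, [42, 10, 0, 80, -29, 180])] d [ 0.32 -0.38 -0.87]
-120 [(0.0, [43, 5, -20, 57, -29, 161]), (0.0, [43, 1, -10, 70, -29, 161])] d [ 0.43 -0.25 -0.87]
-100 [(0.0, [41, -4, -29, 45, -23, 137]), (0.0, [41, -9, -19, 59, -23, 137])] d [ 0.49 -0.09 -0.87]
-80 [(0.0, [37, -11, -36, 38, -13, 113]), (0.0, [37, -15, -26, 52, -13, 113])] d [ 0.49  0.09 -0.87]
-60 [(0.0, [31, -13, -38, 35, 0, 91]), (0.0, [31, -18, -28, 50, 0, 91])] d [ 0.43  0.25 -0.87]
-40 [(0.0, [25, -11, -36, 
[... 321 characters left out ...]
3])] d [-0.17  0.47 -0.87]
40 [(0.0, [18, 23, 3, 82, 28, -25]), (0.0, [18, 21, 13, 94, 28, -25])] d [-0.32  0.38 -0.87]
60 [(0.0, [20, 32, 14, 92, 23, -44]), (0.0, [20, 30, 24, 105, 23, -44])] d [-0.43  0.25 -0.87]
80 [(0.0, [23, 38, 23, 101, 16, -60]), (0.0, [23, 37, 34, 113, 16, -60])] d [-0.49  0.09 -0.87]
100 [(0.0, [27, 43, 30, 106, 8, -75]), (0.0, [27, 42, 41, 118, 8, -75])] d [-0.49 -0.09 -0.87]
120 [(0.0, [31, 44, 32, 107, 0, -90]), (0.0, [31, 44, 44, 120, 0, -90])] d [-0.43 -0.25 -0.87]
140 [(0.0, [34, 43, 30, 106, -8, -104]), (0.0, [34, 42, 41, 119, -8, -104])] d [-0.32 -0.38 -0.87]
160 [(0.0, [38, 39, 24, 101, -15, -119]), (0.0, [38, 37, 35, 113, -15, -119])] d [-0.17 -0.47 -0.87]
```

arm_command(rows=[0,0,0,0,0,0,-0.6,0,0,0,0,0,0,-0.2,0,0,0,0,0,0,0.4,0,0,0,0,0,0,0.4,0,-2,0,0,0,0,0.4,0,-5,0,0,0,0,0.4,0,-9,0,0,0,0,0.4,0,-9,0,0,0,0,0.4])

```text
time: 19.38
ee_pos: [0.6028, -0.0634, 0.2712]
tcp_rot: [-123.7, 0.5, 128.6]
wrist_force: [0.8, 0.2, 1.0]
opening: 0.0599
```

```bash
python3 - <<'E'
from arc import *
p,Rt,o=state(); print(o['time'],p,o['wrist_force'],o['opening'])
c=snap('wrist','o_wrist.png'); np.savez('pics/o_wrist.npz',**{k:np.array(v) for k,v in c.items()})
P=cloud(c); g=c['pixels'].astype(float)
L=39;K0=keyR(L); e0=np.array([.5958,-.0651,.144])
F=P.reshape(-1,3); d=np.minimum(segd(F,e0,e0-.164*K0[:,2]),segd(F,e0,e0+.051*K0[:,0])).reshape(P.shape[:2])
m=(d<.02)&(c['z_map']>0)&(g.max(2)<120)&(g.max(2)-g.min(2)<40)&(P[...,2]>.11)
v,cost=fit([P[m]],e0,K0); e,K=axes(v)
print(m.sum(),'elbow',e.round(4),'lev az',np.degrees(np.arctan2(-K[1,2],-K[0,2])).round(1),'z',K[:,2].round(3),'x',K[:,0].round(3),cost); np.save('pics/ko.npy',v)
im=c['pixels'].copy(); cv2.polylines(im,[np.int32(proj(c,np.array([e-.164*K[:,2],e,e+.04*K[:,0]])))],False,(0,255,255),1); cv2.imwrite('pics/oo.png',im)
E
```

```text
19.3833 [ 0.60279261 -0.06336278  0.27117468] [0.78397166 0.15705447 1.01224779] 0.059932480856467844
2465 elbow [ 0.6039 -0.062   0.1429] lev az 45.8 z [-0.689 -0.708  0.152] x [-0.167 -0.048 -0.985] 0.6881497006008431
```

View pics/oo.png

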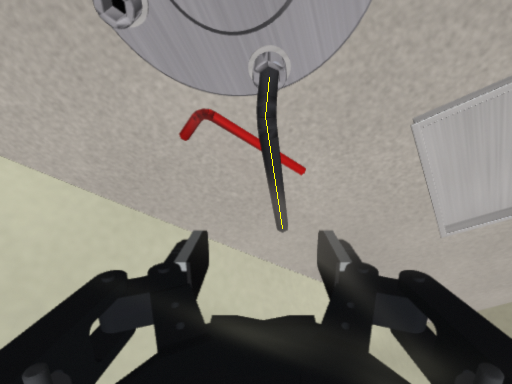

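```bash
python3 - <<'E'
from optB import *
v=np.load('pics/ko.npy'); e,K=axes(v)
q=sensors.get_obs()['q']; print(q.round(0))
for r in (.09,.105):
  for thp in (-12,0,12):
    G=tool_for(K,1,thp,0); g=e-r*K[:,2]
    print(r,thp,'g',g.round(3),'d',G[:,1].round(2),'x',G[:,0].round(2))
    for back in (.062,.16): 
        qq,er=ik(g-G[:,1]*back,G,q); print('   ',back,round(er,3),qq.round(0).astype(int),(g-G[:,1]*back).round(3))
G=tool_for(K,1,0,0); g=e-.095*K[:,2]; go(g-G[:,1]*.16+[0,0,.05],G)
E
```

```text
19.4333 [0.4 0.2 0.6] [-0.36  0.36  0.05] [-123.62852727    0.39564073  128.56203095]
[-15.  -6. -10.  64.  26. -48.]
0.09 -12 g [0.666 0.002 0.129] d [ 0.37 -0.77 -0.52] x [-0.5   0.31 -0.81]
    0.062 0.0 [ 21  12 -10  60 -58 -28] [0.643 0.049 0.162]
    0.16 0.0 [ 29  14  -1  79 -58 -13] [0.606 0.124 0.213]
0.09 0 g [0.666 0.002 0.129] d [ 0.53 -0.63 -0.57] x [-0.5   0.31 -0.81]
    0.062 0.0 [ 19  -1 -24  40 -50 -45] [0.633 0.041 0.164]
    0.16 0.0 [ 27  -4 -19  57 -53 -33] [0.582 0.103 0.22 ]
0.09 12 g [0.666 0.002 0.129] d [ 0.66 -0.47 -0.59] x [-0.5   0.31 -0.81]
    0.062 0.0 [ 15 -11 -35  25 -39 -56] [0.625 0.031 0.166]
    0.16 0.0 [ 23 -19 -34  40 -44 -48] [0.561 0.077 0.223]
0.105 -12 g [0.676 0.012 0.127] d [ 0.37 -0.77 -0.52] x [-0.5   0.31 -0.81]
    0.062 0.0 [ 21  14  -7  61 -58 -27] [0.653 0.06  0.159]
    0.16 0.0 [ 29  16   1  80 -58 -12] [0.617 0.135 0.211]
0.105 0 g [0.676 0.012 0.127] d [ 0.53 -0.63 -0.57] x [-0.5   0.31 -0.81]
    0.062 0.0 [ 19   1 -22  40 -51 -44] [0.644 0.052 0.162]
    0.16 0.0 [ 27  -2 -17  57 -54 -32] [0.592 0.114 0.218]
0.105 12 g [0.676 0.012 0.127] d [ 0.66 -0.47 -0.59] x [-0.5   0.31 -0.81]
    0.062 0.0 [ 16  -9 -33  25 -39 -56] [0.635 0.042 0.163]
    0.16 0.0 [ 24 -17 -32  40 -44 -48] [0.571 0.088 0.221]
shift cm [14.39  4.93 -7.71] rot deg [ 35.39 -26.74  50.38] rows 9.4
```

arm_command(rows=[14.4,4.9,-7.7,35.4,-26.7,50.4,0.4,14.4,4.9,-7.7,35.4,-26.7,50.4,0.4,14.4,4.9,-7.7,35.4,-26.7,50.4,0.4,14.4,4.9,-7.7,35.4,-26.7,50.4,0.4,14.4,4.9,-7.7,35.4,-26.7,50.4,0.4,14.4,4.9,-7.7,35.4,-26.7,50.4,0.4,14.4,4.9,-7.7,35.4,-26.7,50.4,0.4,14.4,4.9,-7.7,35.4,-26.7,50.4,0.4,14.4,4.9,-7.7,35.4,-26.7,50.4,0.4,14.4,4.9,-7.7,35.4,-26.7,50.4,0.4,14.4,4.9,-7.7,35.4,-26.7,50.4,0.4,14.4,4.9,-7.7,35.4,-26.7,50.4,0.4])

```text
time: 20.43
ee_pos: [0.5841, 0.1086, 0.2637]
tcp_rot: [-74.9, 53.6, 148.2]
wrist_force: [-0.6, -0.1, 0.9]
opening: 0.0598
```

```bash
python3 - <<'E'
from optB import *
p,Rt,o=state(); print(p,o['q'].round(0))
c=snap('wrist','p_wrist.png')
P=cloud(c); g=c['pixels'].astype(float); e0,K0=axes(np.load('pics/ko.npy'))
def S(P,c):
    F=P.reshape(-1,3); d=np.minimum(segd(F,e0,e0-.164*K0[:,2]),segd(F,e0,e0+.051*K0[:,0])).reshape(P.shape[:2]); g=c['pixels'].astype(float)
    return P[(d<.018)&(c['z_map']>0)&(g.max(2)<120)&(g.max(2)-g.min(2)<40)&(P[...,2]>.109)]
Q1=S(P,c); co=dict(np.load('pics/o_wrist.npz')); Q2=S(cloud(co),co)
for qs in ([Q1],[Q1,Q2]):
    v,cost=fit(qs,e0,K0); e,K=axes(v); print(len(Q1),'elbow',e.round(4),'levaz',np.degrees(np.arctan2(-K[1,2],-K[0,2])).round(1),'z',K[:,2].round(3),'x',K[:,0].round(3),cost)
np.save('pics/kp.npy',v)
G=tool_for(K,1,0,0); gp=e-.095*K[:,2]; go(gp-G[:,1]*.13,G); go(gp-G[:,1]*.062,G)
im=c['pixels'].copy(); cv2.polylines(im,[np.int32(proj(c,np.array([e-.164*K[:,2],e,e+.04*K[:,0]])))],False,(0,255,255),1); cv2.imwrite('pics/po.png',im)
E
```

```text
20.4333 [-0.6 -0.1  0.9] [ 0.56  0.5  -0.04] [-74.87843117  53.58980936 148.23820934]
[0.58412459 0.10856868 0.26369572] [ 27.  -4. -14.  63. -53. -32.]
2711 elbow [ 0.6035 -0.0624  0.1435] levaz 45.8 z [-0.688 -0.708  0.158] x [-0.173 -0.052 -0.984] 0.32348259465718243
2711 elbow [ 0.6038 -0.0621  0.1431] levaz 45.8 z [-0.689 -0.708  0.156] x [-0.169 -0.052 -0.984] 0.9900817437342749
shift cm [ 3.58  5.75 -0.67] rot deg [ 0.2  -0.01  0.58] rows 1.6
shift cm [ 3.51 12.55 -0.64] rot deg [ 0.2  -0.01  0.58] rows 3.1
```

View pics/po.png

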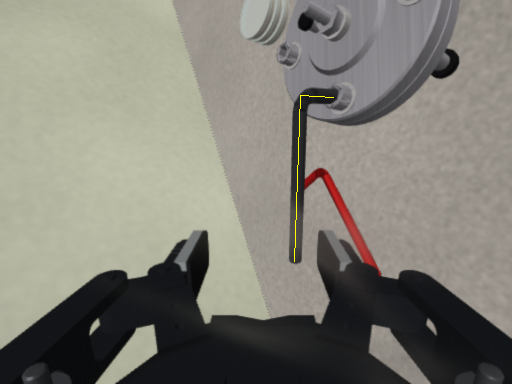

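arm_command(rows=[3.5,2,-0.6,0.2,0,0.6,0.4,3.5,5.7,-0.6,0.2,0,0.6,0.4,3.5,5.7,-0.6,0.2,0,0.6,0.4,3.5,9,-0.6,0.2,0,0.6,0.4,3.5,11.5,-0.6,0.2,0,0.6,0.4,3.5,12.5,-0.6,0.2,0,0.6,0.4,3.5,12.5,-0.6,0.2,0,0.6,0.4,3.5,12.5,-0.6,0.2,0,0.6,0.4], force=50)

```text
time: 21.15
ee_pos: [0.6362, 0.0434, 0.1651]
tcp_rot: [-74.6, 54.3, 148.3]
wrist_force: [0.0, 0.5, 0.2]
opening: 0.0596
```

```bash
python3 - <<'E'
from optB import *
p,Rt,o=state()
e,K=axes(np.load('pics/kp.npy')); G=tool_for(K,1,0,0); gp=e-.095*K[:,2]; go(gp-G[:,1]*.062,G)
c=snap('wrist','q_wrist.png')
print('key axis pt in tool at tool z=0:',(Rt.T@(gp-p)).round(4),(Rt.T@K[:,2]).round(3))
E
```

```text
21.15 [0.  0.5 0.2] [0.57 0.39 0.01] [-74.58221199  54.28781394 148.25604871]
shift cm [ 0.16  0.05 -0.15] rot deg [-0.09 -0.1  -0.09] rows 0.1
key axis pt in tool at tool z=0: [ 0.0017  0.0625 -0.0016] [-0.002  0.002  1.   ]
```

View pics/q_wrist.png

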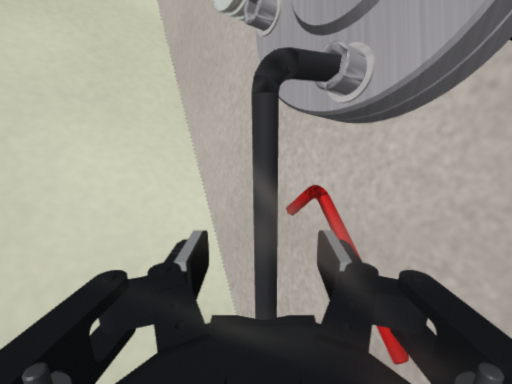

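arm_command(rows=[0.15,0,0,0,0,0,0,0.15,0,0,0,0,0,-0.5,0.15,0,0,0,0,0,-1,0.15,0,0,0,0,0,-1,0.15,0,0,0,0,0,-1,0.15,0,0,0,0,0,-1,0.15,0,0,0,0,0,-1], force=60)

```text
time: 21.78
ee_pos: [0.6356, 0.0449, 0.1636]
tcp_rot: [-74.5, 54.3, 148.4]
wrist_force: [1.4, 1.7, 1.7]
opening: 0.01
```

```bash
python3 - <<'E'
from optB import *
p,Rt,o=state(); print(p,o['opening'],o['wrist_force'].round(1),o['torque'].round(2))
c=snap('wrist','r_wrist.png')
e,K=axes(np.load('pics/kp.npy'))
ux=-K[:,0]; print('pull along -x 4cm, tool axes',(Rt.T@ux*4).round(2),'world',ux.round(3)); print('vertical 4cm',(Rt.T@[0,0,4]).round(2))
E
```

```text
21.7833 [1.4 1.7 1.7] [0.41 0.1  0.41] [-74.5022675   54.32004315 148.44013566]
[0.63564769 0.04493895 0.16357521] 0.009983839399589717 [1.4 1.7 1.7] [0.41 0.1  0.41]
pull along -x 4cm, tool axes [-3.47 -1.99  0.  ] world [0.169 0.052 0.984]
vertical 4cm [-3.25 -2.25  0.62]
```

View pics/r_wrist.png

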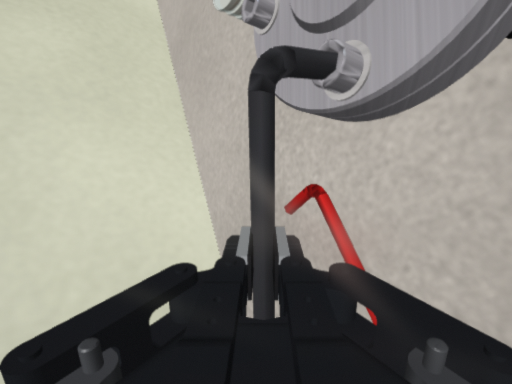

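Gripped. Pull out along the short arm's axis, slowly at first.

arm_command(rows=[-0.3,-0.2,0,0,0,0,-1,-0.7,-0.42,0,0,0,0,-1,-1.3,-0.77,0.05,0,0,0,-1,-2.2,-1.3,0.1,0,0,0,-1,-4.3,-2.6,0.3,0,0,0,-1,-6.5,-4.2,1,0,0,0,-1,-6.5,-4.2,1,0,0,0,-1,-6.5,-4.2,1,0,0,0,-1], force=90)

```text
time: 22.5
ee_pos: [0.6395, 0.0447, 0.2444]
tcp_rot: [-74.8, 54.5, 148.2]
wrist_force: [-0.4, 0.2, -3.3]
opening: 0.0091
```

```bash
python3 - <<'E'
from optB import *
p,Rt,o=state(); print(p,o['opening'],o['wrist_force'].round(1),o['torque'].round(2),o['q'].round(0))
c=snap('wrist','s_wrist.png'); np.savez('pics/s_wrist.npz',**{k:np.array(v) for k,v in c.items()})
# key pose fit: predicted moved with tool
e0,K0=axes(np.load('pics/kp.npy'))
G=tool_for(np.eye(3),1,0,0)  # tool axes in key frame
K1=Rt@G.T; e1=p+Rt@[.000,.062,0]+.095*K1[:,2]
P=cloud(c);g=c['pixels'].astype(float);F=P.reshape(-1,3)
d=np.minimum(segd(F,e1,e1-.075*K1[:,2]),segd(F,e1,e1+.051*K1[:,0])).reshape(P.shape[:2])
m=(d<.018)&(c['z_map']>0)&(g.max(2)<120)&(g.max(2)-g.min(2)<40)
v,cost=fit([P[m]],e1,K1);e,K=axes(v); print(m.sum(),e.round(4),K.round(3).tolist(),cost,'elb tool',(Rt.T@(e-p)).round(4),'rot',R.from_matrix(K1.T@K).as_rotvec(degrees=True).round(1))
np.savez('pics/rel2.npz',ET=Rt.T@(e-p),KT=Rt.T@K)
E
```

```text
22.5 [-0.4  0.2 -3.3] [ 0.95  0.65 -0.01] [-74.7921681   54.46190725 148.17866993]
[0.63950735 0.04471701 0.24444217] 0.00909689369701569 [-0.4  0.2 -3.3] [ 0.95  0.65 -0.01] [ 19.  -3. -17.  49. -51. -45.]
7196 [ 0.6078 -0.0629  0.2226] [[-0.161, 0.712, -0.684], [-0.039, -0.697, -0.716], [-0.986, -0.089, 0.14]] 0.7616325157051452 elb tool [0.0005 0.064  0.0947] rot [-0.7  0.6 -0.5]
```

View pics/s_wrist.png

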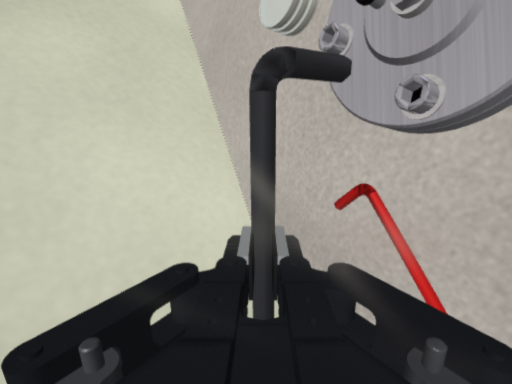

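```bash
python3 - <<'E'
import cv2,numpy as np
im=cv2.imread('pics/s_wrist.png')[60:132,384:454]
im=cv2.resize(im,None,fx=8,fy=8,interpolation=cv2.INTER_CUBIC)
im=np.clip((im.astype(float)/255)**.6*255,0,255).astype(np.uint8)
cv2.imwrite('pics/sc.png',im)
E
```

```text
(no output)
```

View pics/sc.png

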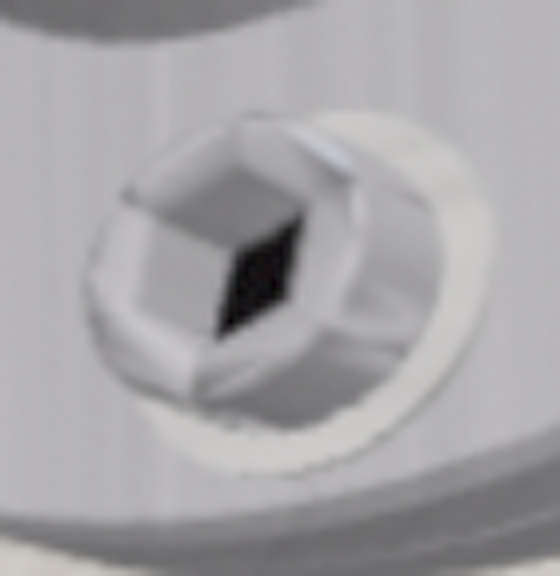

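```bash
python3 - <<'E'
from arc import *
c=dict(np.load('pics/s_wrist.npz'))
px=np.array([(238,158),(148,222),(138,300),(217,340),(292,298),(305,213)])/8+[384,60]-.44
W=np.array([onz(c,u,v,.1065) for u,v in px]); print(W.round(4).tolist())
for sg in (1,-1):
  for s0 in (0,30,60,90,180,240,300):
    def g(s):
        a=s[2]+sg*np.arange(6)*np.pi/3
        return np.r_[W[:,0]-s[0]-s[3]*np.cos(a),W[:,1]-s[1]-s[3]*np.sin(a)]*1000
    s=least_squares(g,[.596,-.065,np.radians(s0),.0075])
    if s.cost<8 and s.x[3]>0: print(sg,s.x[:2].round(4),np.degrees(s.x[2]).round(1)%60,s.x[3],s.cost)
E
```

```text
[[0.59, -0.0711, 0.1065], [0.5982, -0.0726, 0.1065], [0.6024, -0.0675, 0.1065], [0.5995, -0.0595, 0.1065], [0.5933, -0.0578, 0.1065], [0.5888, -0.0629, 0.1065]]
1 [ 0.5954 -0.0652] 46.900000000000006 0.007475430867375799 1.550999606442107
1 [ 0.5954 -0.0652] 46.900000000000006 0.007475430847961481 1.550999606442107
1 [ 0.5954 -0.0652] 46.900000000000006 0.007475430867385882 1.5509996064421065
```

```bash
cat > tr.py <<'E'
from optB import *
r2=np.load('pics/rel2.npz'); ET3,KT3=r2['ET'],r2['KT']
a=np.radians(71); zk=-np.array([np.cos(a),np.sin(a),0]); yk=np.array([0,0,-1.]); KF=np.stack([np.cross(yk,zk),yk,zk],1)
EL=np.array([.507,.222])
E
python3 - <<'E'
from tr import *
p,R0,o=state();q=o['q']
p1,R1=toolpose(np.r_[EL,.12],KF,ET3,KT3); go(p1,R1); print(p1)
w=R.from_matrix(R0.T@R1).as_rotvec()
for i in range(1,7):
    f=i/6; pp=p+f*(p1-p);RR=R0@R.from_rotvec(w*f).as_matrix(); q,er=ik(pp,RR,q); e,K=keypose(pp,RR,ET3,KT3)
    print(round(er,2),q.round(0).astype(int),'el',e.round(3),'le',(e-.164*K[:,2]).round(3),'se',(e+.051*K[:,0]).round(3))
q,er=ik(p1-[0,0,.1],R1,q);print(er,q.round(0))
E
```

```text
22.55 [ 0.2 -0.2 -2.9] [0.92 0.69 0.  ] [-74.57181498  54.33993229 148.36594807]
shift cm [ 16.96 -16.39 -14.36] rot deg [-14.9  -25.51 -80.98] rows 12.0
[0.56739679 0.30244194 0.17432979]
0.0 [ 20   2  -8  64 -39 -40] el [ 0.594 -0.018  0.2  ] le [0.696 0.108 0.173] se [ 0.576 -0.013  0.153]
0.0 [ 21   8   1  76 -28 -39] el [0.58  0.029 0.181] le [0.671 0.163 0.153] se [0.552 0.039 0.139]
0.0 [ 21  14   9  85 -16 -40] el [0.563 0.077 0.163] le [0.643 0.217 0.137] se [0.527 0.091 0.129]
0.0 [ 21  21  17  93  -4 -43] el [0.545 0.125 0.146] le [0.615 0.272 0.127] se [0.503 0.142 0.123]
0.0 [ 22  29  25 101   7 -47] el [0.526 0.173 0.132] le [0.587 0.325 0.121] se [0.48  0.191 0.12 ]
0.0 [ 22  38  34 110  18 -53] el [0.507 0.222 0.12 ] le [0.56  0.377 0.12 ] se [0.459 0.239 0.12 ]
2.560471835181865e-13 [ 22.  39.  25.  99.  18. -53.]
```

arm_command(rows=[17,-16.4,-14.4,-14.9,-25.5,-81,-1,17,-16.4,-14.4,-14.9,-25.5,-81,-1,17,-16.4,-14.4,-14.9,-25.5,-81,-1,17,-16.4,-14.4,-14.9,-25.5,-81,-1,17,-16.4,-14.4,-14.9,-25.5,-81,-1,17,-16.4,-14.4,-14.9,-25.5,-81,-1,17,-16.4,-14.4,-14.9,-25.5,-81,-1,17,-16.4,-14.4,-14.9,-25.5,-81,-1,17,-16.4,-14.4,-14.9,-25.5,-81,-1,17,-16.4,-14.4,-14.9,-25.5,-81,-1,17,-16.4,-14.4,-14.9,-25.5,-81,-1,17,-16.4,-14.4,-14.9,-25.5,-81,-1])

```text
time: 23.55
ee_pos: [0.5673, 0.3028, 0.1724]
tcp_rot: [-89.2, -29.6, 161.2]
wrist_force: [-0.0, -0.1, -1.6]
opening: 0.0096
```

```bash
python3 - <<'E'
from tr import *
p,R0,o=state(); e,K=keypose(p,R0,ET3,KT3); print('elbow',e.round(4),'z',K[:,2].round(3),'y',K[:,1].round(3))
c=snap('wrist','t_wrist.png'); g=c['pixels'].astype(float);P=cloud(c);F=P.reshape(-1,3)
d=np.minimum(segd(F,e,e-.075*K[:,2]),segd(F,e,e+.051*K[:,0])).reshape(P.shape[:2])
m=(d<.018)&(c['z_map']>0)&(g.max(2)<120)&(g.max(2)-g.min(2)<40)
v,cost=fit([P[m]],e,K);e,K=axes(v); print('fit elbow',e.round(4),'z',K[:,2].round(3),'x',K[:,0].round(3))
ET4,KT4=R0.T@(e-p),R0.T@K; np.savez('pics/rel3.npz',ET=ET4,KT=KT4)
tz=P[(abs(P[...,0]-.52)<.03)&(abs(P[...,1]-.27)<.03)&(P[...,2]<.03)&(P[...,2]>-.02)]; print('floor z',np.median(tz[:,2]) if len(tz) else None)
for z in (.06,.03,.024): 
    p1,R1=toolpose(np.r_[EL,z],KF,ET4,KT4); go(p1,R1)
E
```

```text
23.55 [-0.  -0.1 -1.6] [-0.17 -0.71 -0.01] [-89.20687854 -29.6243233  161.2259272 ]
elbow [0.5068 0.2224 0.1181] z [-0.326 -0.945  0.   ] y [-0.002  0.001 -1.   ]
fit elbow [0.5064 0.2226 0.1175] z [-0.33  -0.944 -0.011] x [-0.944  0.33   0.006]
floor z 0.0018682310708927063
shift cm [-2.64  4.66 -0.25] rot deg [ 0.56 -0.01  1.13] rows 1.3
shift cm [-4.15  7.25 -0.29] rot deg [ 0.56 -0.01  1.13] rows 2.0
shift cm [-4.46  7.77 -0.3 ] rot deg [ 0.56 -0.01  1.13] rows 2.1
```

View pics/t_wrist.png

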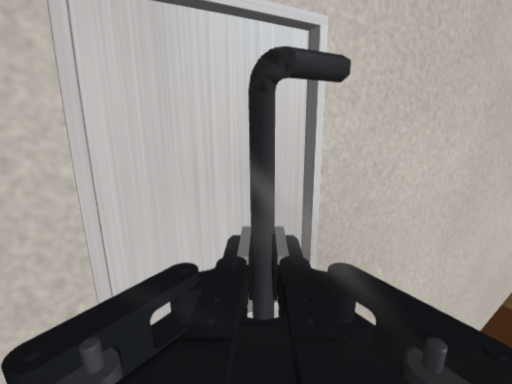

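arm_command(rows=[-1.5,2.6,-0.1,0.3,0,0.5,-1,-2.6,4.6,-0.2,0.6,0,1.1,-1,-3.6,6.3,-0.3,0.6,0,1.1,-1,-4.15,7.25,-0.3,0.6,0,1.1,-1,-4.15,7.25,-0.3,0.6,0,1.1,-1,-4.15,7.25,-0.3,0.6,0,1.1,-1])

```text
time: 24.1
ee_pos: [0.5679, 0.3043, 0.0891]
tcp_rot: [-88.4, -28.2, 161.1]
wrist_force: [-0.3, 0.5, -1.4]
opening: 0.0094
```

```bash
python3 - <<'E'
from tr import *
r=np.load('pics/rel3.npz');p,R0,o=state(); e,K=keypose(p,R0,r['ET'],r['KT']); print('elbow',e.round(4),'z',K[:,2].round(3),'y',K[:,1].round(3)); print('down1cm',(R0.T@[0,0,-1]).round(3))
c=snap('wrist','u_wrist.png')
s=snap('side','u_side.png'); a=s['pixels'][220:384,140:300]; cv2.imwrite('pics/uc.png',np.hstack([c['pixels'],cv2.resize(a,(280,384))]))
E
```

```text
24.1 [-0.3  0.5 -1.4] [-0.07 -0.65  0.01] [-88.38322802 -28.23400343 161.1203275 ]
elbow [0.5085 0.2228 0.0346] z [-0.325 -0.946  0.002] y [ 0.016 -0.007 -1.   ]
down1cm [-0.473  0.881 -0.025]
```

View pics/uc.png

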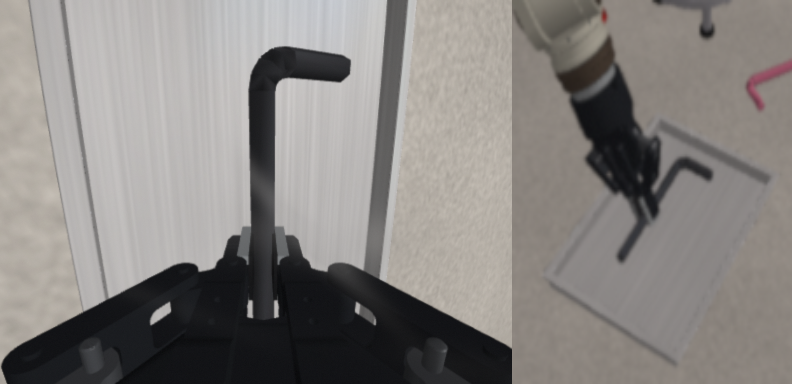

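arm_command(rows=[-0.2,0.35,0,0,0,0,-1,-0.38,0.7,0,0,0,0,-1,-0.47,0.88,0,0,0,0,-1,-0.47,0.88,0,0,0,0,-1])

```text
time: 24.53
ee_pos: [0.568, 0.304, 0.0786]
tcp_rot: [-88.4, -28.3, 161.1]
wrist_force: [-0.9, 0.0, -2.3]
opening: 0.009
```

arm_command(rows=[-0.1,0.18,0,0,0,0,-1,-0.19,0.35,0,0,0,0,-1,-0.19,0.35,0,0,0,0,-1])

```text
time: 24.78
ee_pos: [0.568, 0.3039, 0.0747]
tcp_rot: [-88.4, -28.3, 161.1]
wrist_force: [0.1, 1.3, -2.5]
opening: 0.009
```

arm_command(rows=[-0.07,0.13,0,0,0,0,-1,-0.14,0.26,0,0,0,0,-1,-0.14,0.26,0,0,0,0,-1])

```text
time: 25.03
ee_pos: [0.5681, 0.304, 0.0722]
tcp_rot: [-88.5, -28.3, 161.1]
wrist_force: [-0.5, -0.4, -0.7]
opening: 0.009
```

arm_command(rows=[0,-0.1,0,0,0,0,-0.65,0,-0.2,0,0,0,0,-0.55,0,-0.3,0,0,0,0,-0.5,0,-0.5,0,0,0,0,-0.4,0,-0.7,0,0,0,0,-0.4,0,-0.9,0,0,0,0,-0.3,0,-1.3,0,0,0,0,-0.2,0,-1.3,0,0,0,0,-0.2])

```text
time: 25.7
ee_pos: [0.5745, 0.3023, 0.0845]
tcp_rot: [-88.5, -28.2, 161.2]
wrist_force: [0.6, 0.2, 0.6]
opening: 0.0341
```

```bash
python3 - <<'E'
from tr import *
p,R0,o=state(); print(p,o['opening'])
c=snap('wrist','v_wrist.png')
s=snap('side','v_side.png'); a=s['pixels'][220:384,140:300]; cv2.imwrite('pics/vc.png',np.hstack([c['pixels'],cv2.resize(a,(280,384))]))
E
```

```text
25.7 [0.6 0.2 0.6] [-0.09 -0.42  0.02] [-88.50228923 -28.21354566 161.15690247]
[0.57450378 0.30225715 0.08446753] 0.03414602339460536
```

View pics/vc.png

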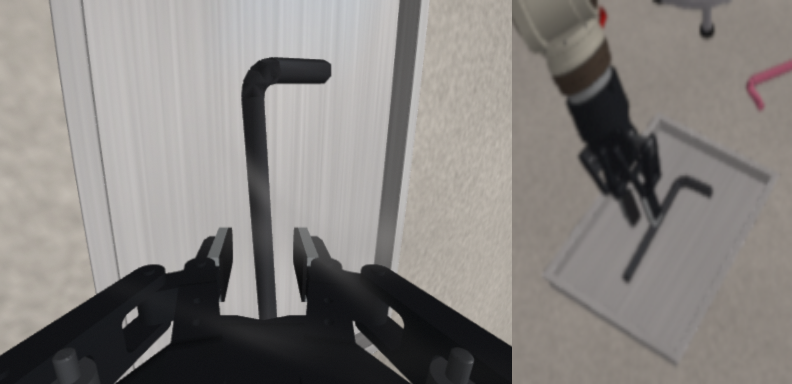

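The key has dropped flat; withdraw along the finger direction, then up.

arm_command(rows=[0,-2,0,0,0,0,-0.2,0,-5,0,0,0,0,0,0,-9,0,0,0,0,0,0,-13,0,0,0,0,0.2,0,-13,0,0,0,0,0.2])

```text
time: 26.22
ee_pos: [0.635, 0.2849, 0.2028]
tcp_rot: [-88.7, -28.0, 161.2]
wrist_force: [-0.4, 0.1, 0.4]
opening: 0.0513
```

```bash
python3 - <<'E'
from tr import *
p,R0,o=state(); print(p,o['opening'],o['wrist_force'])
c=snap('wrist','x_wrist.png'); s=snap('side','x_side.png'); t=snap('top','x_top.png')
cv2.imwrite('pics/xc.png',np.hstack([cv2.resize(s['pixels'],None,fx=.78,fy=.78),cv2.resize(t['pixels'],None,fx=.78,fy=.78)]))
for n,cc in(('wrist',c),('top',t),('side',s)):
    P=cloud(cc);g=cc['pixels'].astype(float)
    m=(P[...,2]>.004)&(P[...,2]<.05)&(g.max(2)<80)&(abs(P[...,0]-.515)<.09)&(abs(P[...,1]-.3)<.12)
    Q=P[m]; 
    if len(Q)<20: print(n,'few');continue
    v,cost=fit([Q],np.r_[EL,.008],KF); e,K=axes(v); print(n,len(Q),'elbow',e.round(4),'le',(e-.164*K[:,2]).round(4),'se',(e+.051*K[:,0]).round(4),cost,'max z',np.percentile(Q[:,2],[5,50,95]).round(4))
E
```

```text
26.2167 [-0.4  0.1  0.4] [-0.17 -0.37  0.01] [-88.69636421 -27.98820105 161.19639968]
[0.63502818 0.28494987 0.20282756] 0.05130382407940599 [-0.41958266  0.13397327  0.37868085]
wrist 2071 elbow [0.5077 0.2154 0.0082] le [0.5505 0.3737 0.0081] se [0.4587 0.2286 0.0132] 14.173777911542048 max z [0.0089 0.0133 0.0148]
top few
side 290 elbow [0.5122 0.2262 0.0078] le [0.5537 0.3849 0.0071] se [0.4629 0.2391 0.0089] 1.420881613942107 max z [0.0072 0.0123 0.0155]
```

View pics/xc.png

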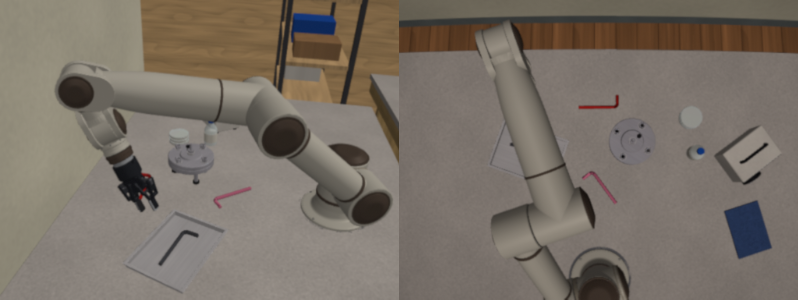

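View pics/x_wrist.png

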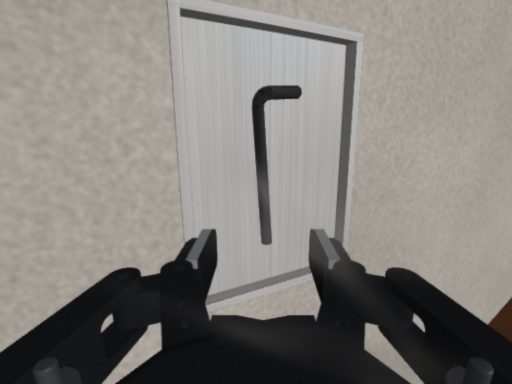

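```bash
python3 -c "
from workcell import bot; print(bot.job_done())"
```

```text
the job is handed in; nothing more can be done
None
```

The bolt was tightened by about a quarter turn with the key's short arm in it, and the key now lies flat in the tray. I handed the job in at about 26 s of the 64 s allowed, and no verdict was reported.

**What I did:** I pulled the dark steel key out of the bolt by its long arm and flipped it. The short arm then went down to the socket floor, and I swept the long arm clockwise. I let go of the key while it stood in the bolt, re-gripped it on another pair of flats, lifted it out and laid it in the tray with a drop of about 10 mm.

**Last checks:**
- **Bolt angle:** The socket's hexagon, seen after the key was out, indicates the bolt turned about 87° (about 1.5 rad). I marked the corners by eye, so allow 2–3° either way. An earlier reading, taken under load and 4° before the end of the sweep, gave 82–86°. The lever itself swept about 99°, and the difference is roughly the socket's play.
- **Key in tray:** The wrist and side cameras both show it flat inside the tray, with its axis about 8 mm above the bench. The fits disagree by about 1 cm on where it lies along the tray, and the wrist fit was poor. The top camera's view was blocked by the arm.
- **Other objects:** In the last pictures the bottle, dishes, holder and the other keys look to be where they started. The gripper was clear and the wrist read about zero force.

**One failed step:** The first insertion missed. The short end caught the socket's rim with about 11 N upward and the key tilted about 5° in the grip. I backed off, measured the bolt and key again, and the second try went in with almost no force.

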